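Lever open the torch case and stow the solar torch

ROBOT

A 6-joint arm with a two-finger parallel gripper is mounted at the origin on the work surface. World frame = base frame: x ahead of the robot, y to its left, z up, the work surface at z = 0. Lengths are in m, angles in rad, forces in N, time in s.
With the tool pointing down it reaches from about 0.2 to 0.875 m from the base axis. Payload 3.4 kg.
Tool frame: the origin (TCP) lies midway between the tips of the shut fingers; the grasp point (between the pads) lies 19 mm behind it (bot.grip_point_offset is the distance from the TCP to the grasp point, in m); z points along the fingers, y is the line along which they close (so a half turn about z gives the same grasp; the last joint's range is limited). The gripper opens to 94 mm and grips with 3 to 60 N. Pads are 16 mm wide; open, the fingers measure 119 mm over their backs; the gripper's body (75 mm by 177 mm) begins 78 mm behind the grasp point.
Start: joints at [-1.442, 0.276, 1.505, -0, 1.361, -0.121], TCP at [0.142, -0.557, 0.205] pointing down, gripper open.
Joint ranges: [-2.89, 2.89], [-0.75, 2.08], [0.22, 2.7], [-1.18, 4.32], [0.11, 2.71], [-2.7, 2.7]. Speed limits (rad/s): [2.57, 2.57, 3.14, 3.14, 3.14, 3.14].

INTERFACE

Orientations are given as a rotation vector (axis times angle).
In Python, from station import bot, read_camera, calibration gives the robot as it stands.
- The arm moves only by the tool jog_arm, never from a script. Its argument "commands" is a list of rows, each a list of 3 entries, a list of its own where there are three numbers: the shift along the world's x, y, z scaled (see below), then the turn, a rotation vector about the world's x, y, z scaled (see below), then the finger opening in mm, from 0 to 94. A call has exactly 8 rows; each row shifts and turns the commanded pose from where the row before left it; what a row does not reach is not made up. The controller multiplies each number of a shift by 0.25 m and each number of a turn by 60 degrees. A row lasts 1/12 s, in which the tool goes at most 41.7 mm and 7.16 degrees, less where a joint would pass 70% of its speed; a pose out of reach is approached as far as the arm can. A call with a number of a shift or a turn outside -1 to 1 is refused whole. A call with a gripper value outside its range is refused whole. The fingers move at their own pace and stop on an object; "newtons" is the grip in N (left out, the last holds). Time passes only in rows, so rows that do not move let the fingers close, or fill a call up. It gives the time, the measured TCP pose, the force, the opening and the grip force at its end, in the units of the state.
- bot.state(): the state, without advancing time (a new reading comes with each control period).
- read_camera(name): name is "scene" or "top"; returns the picture (420x560x3 uint8, blue, green, red); there is no depth.
- calibration(name): a dict with "camera_matrix" (3x3 intrinsics, pixels), "D" ([k1, k2, p1, p2, k3] as OpenCV has them; the pictures are not rectified), "world_from_camera" (4x4, takes a point from camera to world coordinates). Camera axes: x right, y up, looking along -z (the intrinsics and any distortion apply to the point x, -y, -z); pixel columns grow to the right and rows downward; lengths in m; the calibration is good to about 2 mm. A picture is of the moment at which its call begins. calibration takes no time and is no camera call.
- bot.finish_job(): hands the job in; it is judged then, once.
The state is a dict: "time": time; "joint_positions": joint angles; "joint_velocities": joint speeds; "joint_efforts": joint torques, N m; "tool_pos": TCP position; "tool_rot": TCP orientation; "force": force on the tool from outside, world axes, zero at the start; "moment": the same for the moment, N m; "grip_width": finger opening in m; "gripper_force": force on a finger pad.
Only numpy, scipy, OpenCV 4.12 (cv2) and the standard library are available. Lean on these libraries where they do the work, as an engineer would, in place of code of your own. Each camera call takes 0.05 s, during which the arm holds its last target. There are 200 camera calls.

TASK

Take the red-handled flat opener from its sloped rest and, with its blade in the notch under the front edge of the clear case's lid, lever the lid up and swing it open until it stands about upright; do not touch the lid with the gripper's fingers. Lay the opener down flat inside the low green tray beside the blue torch, then take the torch and lower it gently, without dropping it, into the T-shaped pocket in the case so that it lies flat and square on the pocket floor, wide head towards the hinge. Leave the lid open and let go of everything; do not disturb the other things on the table.

Things in the scene. Friction and masses are not known exactly. Their poses are not given: they have to be found in the camera images.
- opener: Opener, 195 mm, 120 g: red handle 120 long x 20 wide x 24 mm high, then a steel blade 75 mm long, 30 wide, 4 thick in the plane z = 0. Origin at the handle's centre (grip here, across the 20 mm); x to the blade tip at +135 mm, z up; handle end at x = -60. Starts on its rest, blade end up 30 degrees, pointing away from the robot within 15 degrees: tilt the gripper 30 degrees to be square to it.
- blade_tip (a point): Middle of the blade's front edge, at mid-thickness; axes as the opener's.
- rest: Fixed grey rest, base 170 x 80 x 12 mm; two cheeked posts (52 mm wide) carry the opener at a 30 degree slope. Origin under the base's middle; x level along the opener. The opener's origin starts 78 mm above it. The handle is free at both sides and below over its middle 76 mm; cheeks reach up to the handle's axis. It may stand left or right of the case, the tray on the other side.
- case: Fixed clear box 150 (x) x 130 (y) mm on a green plinth 180 x 160 x 35 mm; rim 100 mm above the table, walls 5 mm. Origin on the table under its centre; x from the notched front wall (robot side, within 10 degrees) to the hinge wall. A black cradle fills its floor: top 59 mm, yellow pocket floor 45 mm above the table. The lid lies flush on the rim, no overhang.
- notch (a point): Centre of the mouth of the pry notch, at the outer face of the front wall (case x = -75 mm), 94 mm above the table. The notch is 60 mm wide and 12 mm high: sill (orange) 88 mm, lid underside 100 mm above the table. A blade can go in along the case's +x; there is free space behind it down to the cradle. Axes as the case's.
- lid (a joint): Hinge of the clear lid with white edges and an orange front mark, 150 (x) x 130 x 5 mm, 90 g. 0 shut, 1.57 upright, stop at 1.9 rad. The hinge is stiff (friction about 0.13 N m): the lid stays where it is left. About 2 N lifts it at the front edge.
- hinge (a point): Hinge axis of the lid (along the case's y): case x = +75 mm, 100 mm above the table, at the lid's underside. Axes as the case's.
- lid_edge (a point): Middle of the lid's front lower edge, 150 mm from the hinge axis; it moves with the lid.
- pocket (a point): Centre of the pocket floor, 45 mm above the table; axes as the case's. The pocket is 14 mm deep and T-shaped: 115 mm long (x from -57.5 to +57.5 mm), 49 mm wide up to x = +22.5 mm, then 61 mm wide at the hinge end. Torch clearance 2.5 mm all round.
- torch: Blue solar torch, 110 x 56 x 34 mm, 160 g: body 44 mm wide from x = -55 to +25 mm, wider head 56 mm from x = +25 to +55 mm (yellow lens on the end, yellow dot on top), dark solar cell on the top. Origin at the centre of its underside; x towards the head, z up. It starts in the tray, head away from the robot within about 25 degrees. Seated, its top is 20 mm above the cradle.
- tray: Fixed low green tray, 250 (x) x 230 (y) x 25 mm outside, floor and walls 5 mm. Origin under its centre. The torch starts in its -y half, the +y half is free for the opener. Lying on the tray floor the opener's origin is 17 mm above the table.
- mug: Bystander: steel mug, 80 mm across, 85 mm high. Origin under its centre.
- bowl: Bystander: white ceramic bowl, 120 mm across, 55 mm high. Origin under its centre.
- powerbank: Bystander: black power bank lying flat, 70 x 130 x 12 mm. Origin under its centre.
- jar: Bystander: jar, 60 mm across, 80 mm high. Origin under its centre.
- driver: Bystander: screwdriver lying on the table.
- can: Bystander: can, 66 mm across, 100 mm high. Origin under its centre.
- torch_head (a point): Centre of the torch's head end, at mid-height: torch x = +55 mm, z = 17 mm.
Not all that is in view belongs to the job. Of the things that look like the torch, the smaller one is meant.

How it is judged:
By the outcome, as a careful person would: the job done as asked, in the order asked, and still so for the second after the job is handed in, with the robot touching nothing.
It also fails if it takes over 64 s, if anything falls off the work surface, if the arm or the gripper's body presses on something with over 40 N, if the wrist force passes 120 N, or if a joint passes its speed limit or range.

## Working session

There is one attempt and no reset: what is moved stays moved. The work goes in short steps, Python scripts to look and compute and a tool call to move; the robot and the scene stay as the last step left them, time stands still between calls to the robot, and variables do not carry over. Pictures are saved under pics/ and viewed, at most 10 in all, crops included, and the job is handed in when it is done.

Besides the shell and the picture viewer there is one more tool, called as name([rows], argument=value, ...), one row to a line, values as JSON. jog_arm: Moves the arm, as the interface text tells. Shifts and turns lie within -1 to 1; 1 stands for 0.25 m of shift or 60 degrees of turn. Its arguments: {"type":"object","properties":{"commands":{"type":"array"},"newtons":{"type":"number"}},"required":["commands"]}

```bash
mkdir -p pics; ls
python3 - <<'E'
from station import bot, read_camera, calibration
import cv2, numpy as np
for n in ("scene","top"):
    im=read_camera(n); cv2.imwrite(f"pics/{n}0.png",im)
    c=calibration(n); print(n,np.round(c["camera_matrix"],1).tolist(),c["D"],np.round(c["world_from_camera"],3).tolist())
    cv2.imwrite(f"pics/{n}0b.png",cv2.resize(im,(800,600),interpolation=cv2.INTER_CUBIC))
print(bot.state())
E
```

```text
pics
scene [[449.8, 0.0, 281.7], [0.0, 449.8, 206.9], [0.0, 0.0, 1.0]] [-0.14848563  0.          0.          0.          0.        ] [[-0.621, -0.63, 0.465, 1.08], [0.783, -0.493, 0.378, 0.482], [-0.009, 0.6, 0.8, 1.092], [0.0, 0.0, 0.0, 1.0]]
top [[478.8, 0.0, 284.6], [0.0, 478.8, 213.8], [0.0, 0.0, 1.0]] [-0.13900927  0.          0.          0.          0.        ] [[0.003, 0.989, -0.147, 0.299], [-1.0, 0.006, 0.017, 0.024], [0.018, 0.147, 0.989, 1.462], [0.0, 0.0, 0.0, 1.0]]
{'time': 0.1, 'joint_positions': array([-1.44202106e+00,  2.76518446e-01,  1.50598140e+00, -6.35454307e-06,
        1.36071917e+00, -1.21004221e-01]), 'joint_velocities': array([-1.73901578e-04, -4.19888908e-04, -1.73633667e-03, -2.04974075e-04,
       -8.76499495e-04,  3.10362295e-05]), 'joint_efforts': array([ 1.33585076e-03, -4.05456305e+01, -2.37778902e+01,  7.02954247e-02,
        2.99476390e-02, -5.24903317e-05]), 'tool_pos': array([ 0.14205881, -0.55665139,  0.20470886]), 'tool_rot': array([-3.11551015e+00, -3.91133040e-01,  1.96765372e-05]), 'force': array([-0.23414586,  0.51597262,  0.94141642]), 'moment': array([ 0.06672182,  0.00230282, -0.0166003 ]), 'gripper_force': 0.0, 'grip_width': 0.09409610668776187}
```

View pics/top0b.png

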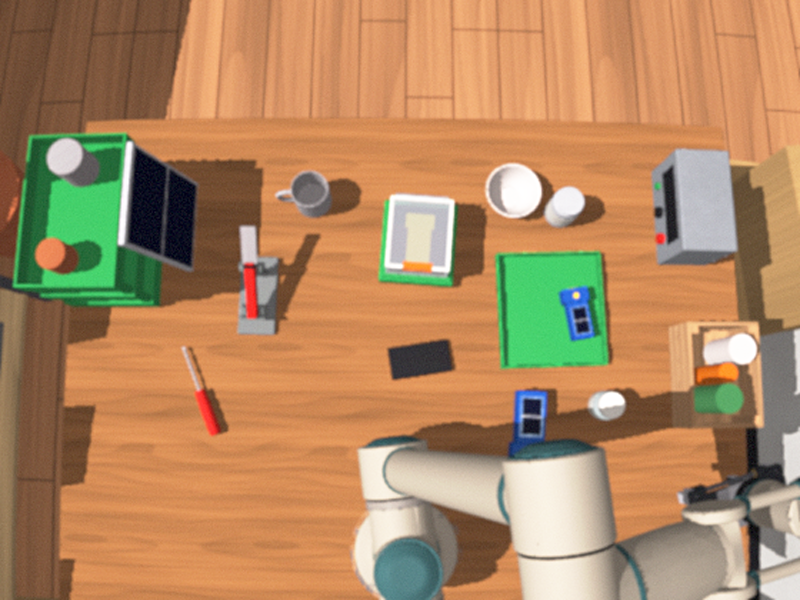

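View pics/scene0b.png

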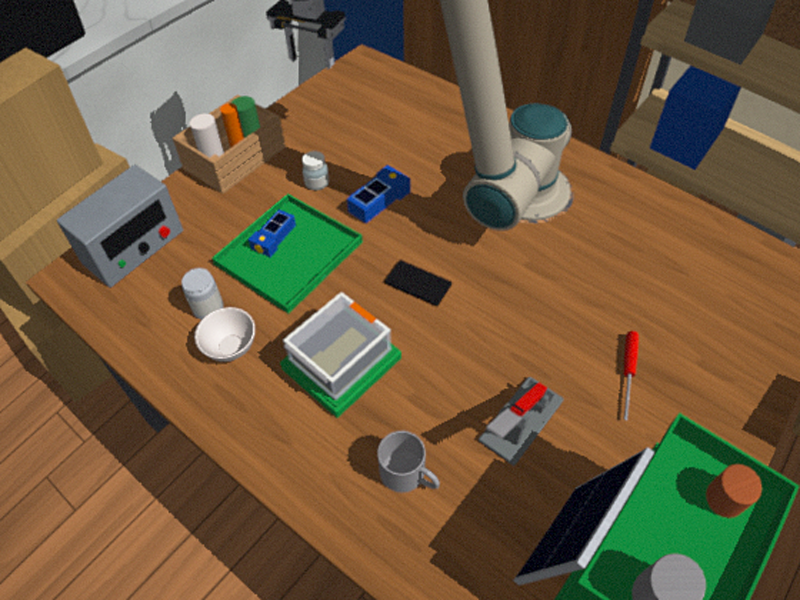

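```bash
cat > crop.py <<'E'
import cv2, numpy as np
def tile(im,x0,x1,y0,y1,s):
    c=cv2.resize(im[y0:y1,x0:x1],None,fx=s,fy=s,interpolation=cv2.INTER_CUBIC)
    for x in range(-(-x0//10)*10,x1,10):
        p=int((x-x0+.5)*s); cv2.line(c,(p,0),(p,6),(255,255,255),1); cv2.putText(c,str(x),(p+2,12),0,.35,(255,255,255),1)
        for y in range(-(-y0//10)*10,y1,10):
            q=int((y-y0+.5)*s); cv2.circle(c,(p,q),1,(255,0,255),-1)
    for y in range(-(-y0//10)*10,y1,10):
        q=int((y-y0+.5)*s); cv2.line(c,(0,q),(6,q),(255,255,255),1); cv2.putText(c,str(y),(8,q+4),0,.35,(255,255,255),1)
    return c
def mont(fn,ts):
    h=max(t.shape[0] for t in ts)
    ts=[cv2.copyMakeBorder(t,0,h-t.shape[0],0,4,cv2.BORDER_CONSTANT) for t in ts]
    o=np.hstack(ts); print(o.shape); cv2.imwrite(fn,o)
E
python3 - <<'E'
import cv2
from crop import *
t=cv2.imread('pics/top0.png'); s=cv2.imread('pics/scene0.png')
mont('pics/A.png',[tile(t,162,200,153,238,6.6),tile(t,262,324,130,205,6.6) ][:2])
mont('pics/B.png',[tile(s,333,397,260,326,5),tile(s,194,284,203,291,5)])
mont('pics/C.png',[tile(t,344,430,172,262,4.4),tile(s,148,256,134,218,3.8)])
E
```

```text
(561, 668, 3)
(440, 778, 3)
(396, 796, 3)
```

View pics/A.png

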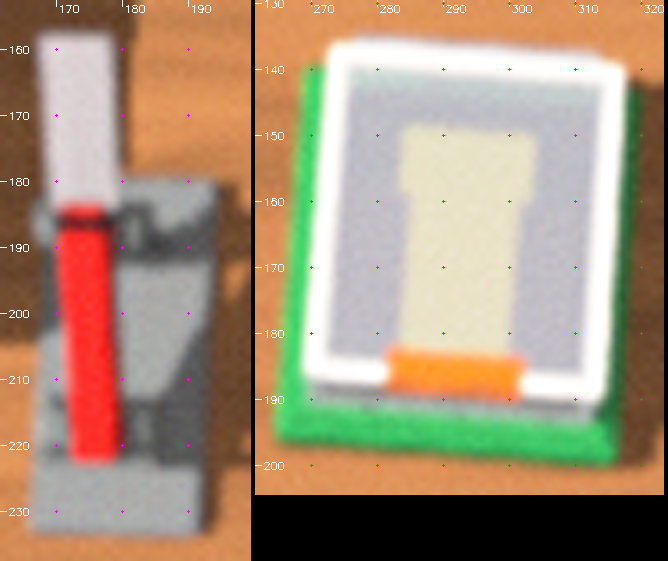

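View pics/B.png

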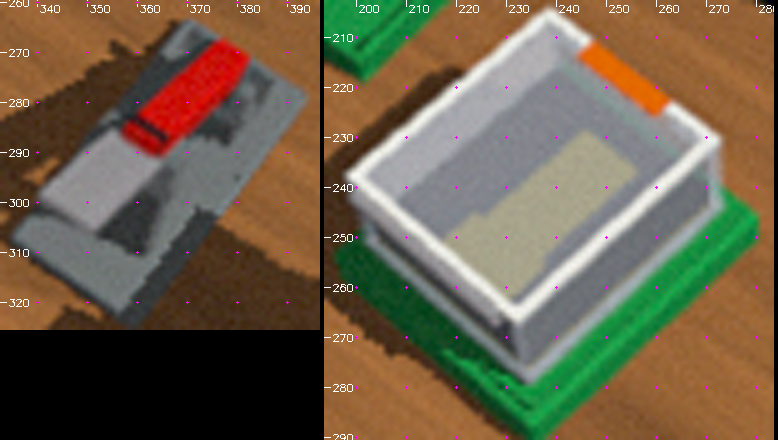

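View pics/C.png

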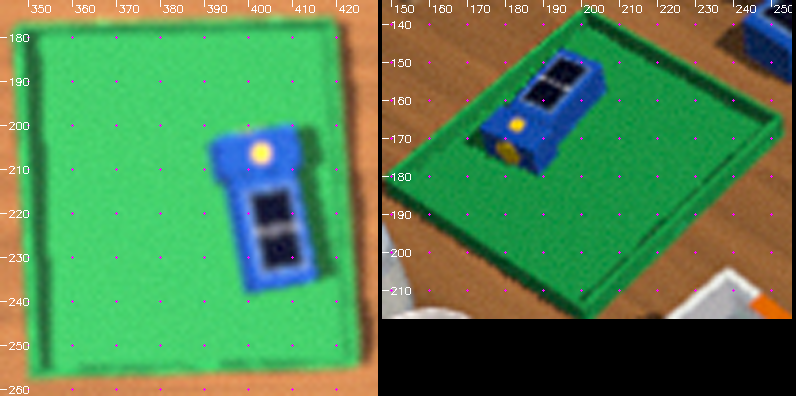

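Opener candidates (800x600 view): the red item on the grey rest at (250,280), or the red screwdriver lying at (205,400). I choose the one on the rest. Torch candidates: the small blue one in the tray at (577,313), or the larger one on the table at (530,420). I choose the one in the tray, and the crops confirm it by its dot and lens. In the crops, the lid's outer corners, the opener's handle and blade corners, the tray corners and the torch outline are all readable.

```bash
cat > vis.py <<'E'
import cv2, numpy as np
from scipy.optimize import least_squares, minimize
from scipy.spatial.transform import Rotation as R
from station import calibration
CAL={n:calibration(n) for n in("scene","top")}
def proj(n,P):
    c=CAL[n]; M=np.linalg.inv(c["world_from_camera"]); P=np.atleast_2d(P)
    q=(P@M[:3,:3].T+M[:3,3])*[1,-1,-1]
    return cv2.projectPoints(q.reshape(-1,1,3),np.zeros(3),np.zeros(3),c["camera_matrix"],c["D"])[0].reshape(-1,2)
def ray(n,uv):
    c=CAL[n]; u=cv2.undistortPoints(np.float64(uv).reshape(-1,1,2),c["camera_matrix"],c["D"]).reshape(-1,2)
    d=np.c_[u[:,0],-u[:,1],-np.ones(len(u))]@c["world_from_camera"][:3,:3].T
    return c["world_from_camera"][:3,3],d
def pose(x,y,z,yaw,pitch=0): return R.from_euler('ZY',[yaw,-pitch]),np.array([x,y,z])
def fit(obs,f,x0):
    """obs: list of (cam, local pt, pixel); f(p)->(R,t)"""
    def res(p):
        r,t=f(p); return np.concatenate([proj(n,r.apply([l])+t)[0]-uv for n,l,uv in obs])
    s=least_squares(res,x0,loss='soft_l1',x_scale=.01); return s.x,res(s.x).reshape(-1,2)
E
cat > m1.py <<'E'
from vis import *
np.set_printoptions(precision=4,suppress=True)
S,T="scene","top"
h=.105
case=[(T,(.075,.065,h),(272.6,135.6)),(T,(.075,-.065,h),(317.6,139.3)),(T,(-.075,-.065,h),(314.5,190.9)),(T,(-.075,.065,h),(268.6,186.6)),
(S,(.075,-.065,h),(198.1,237.9)),(S,(.075,.065,h),(232.5,266.1)),(S,(-.075,.065,h),(272.9,229.9)),(S,(-.075,-.065,h),(238.3,204.5))]
for cams in((T,),(S,),(T,S)):
    p,r=fit([o for o in case if o[0] in cams],lambda p:pose(p[0],p[1],0,p[2]),[.5,0,0]);print("case",cams,p,np.abs(r).max(1))
op=[(T,(.135,.015,.002),(167.1,157.5)),(T,(.135,-.015,.002),(178.3,157.5)),(T,(-.06,.01,.012),(172.6,222.7)),(T,(-.06,-.01,.012),(179.2,222.4)),(T,(.06,.01,.012),(170.3,183.9)),(T,(.06,-.01,.012),(177.1,183.6)),
(S,(-.06,-.01,.012),(376.9,267.1)),(S,(-.06,.01,.012),(382.5,271.1)),(S,(.135,-.015,0),(340.1,297.5)),(S,(.135,.015,0),(351.5,305.9))]
for cams in((T,),(S,),(T,S)):
    p,r=fit([o for o in op if o[0] in cams],lambda p:pose(p[0],p[1],.078,p[2],np.pi/6),[.4,.4,0]);print("opener",cams,p,np.abs(r).max(1))
h=.025
tray=[(T,(.125,.115,h),(346.5,176)),(T,(.125,-.115,h),(419.6,174.9)),(T,(-.125,-.115,h),(425.3,253.8)),(T,(-.125,.115,h),(351,257.2))]
p,r=fit(tray,lambda p:pose(p[0],p[1],0,p[2]),[.4,-.25,0]);print("tray",p,np.abs(r).max(1))
# torch silhouette
out=np.array([(-55,22),(25,22),(25,28),(55,28),(55,-28),(25,-28),(25,-22),(-55,-22)])/1000
boxes=[[(x,y,z) for x in(-.055,.025) for y in(-.022,.022) for z in(0,.034)],[(x,y,z) for x in(.025,.055) for y in(-.028,.028) for z in(0,.034)]]
def sil(n,p,roi,s=8,z0=.005):
    r,t=pose(p[0],p[1],z0,p[2]); m=np.zeros(((roi[3]-roi[2])*s,(roi[1]-roi[0])*s),np.uint8)
    for b in boxes:
        uv=(proj(n,r.apply(b)+t)-[roi[0]-.5,roi[2]-.5])*s-.5
        cv2.fillConvexPoly(m,cv2.convexHull(np.round(uv*16).astype(np.int32)),255,shift=4)
    return cv2.resize(m,None,fx=1/s,fy=1/s,interpolation=cv2.INTER_AREA)/255.
def torchfit(ims,x0,rois,z0=.005):
    best={}
    for cams in((T,),(S,),(T,S)):
        def cost(p):
            e=0
            for n in cams:
                x0_,x1,y0,y1=rois[n]; im=ims[n][y0:y1,x0_:x1].astype(float)
                # green-ness soft mask: 1 where NOT tray green
                b,g,rr=im[...,0],im[...,1],im[...,2]
                e+=((np.clip((b-g)/40+.5,0,1)-sil(n,p,rois[n],z0=z0))**2*W[n]).sum()
            return e
        # weights: ignore cells/lens (interior)
        W={}
        for n in cams:
            W[n]=1
        s=minimize(cost,x0,method='Nelder-Mead',options=dict(initial_simplex=[x0,np.add(x0,[.01,0,0]),np.add(x0,[0,.01,0]),np.add(x0,[0,0,.15])],xatol=1e-4,fatol=1e-2))
        print("torch",cams,s.x,s.fun)
    return s.x
if __name__=="__main__":
    ims={n:cv2.imread(f'pics/{n}0.png') for n in(T,S)}
    o,d=ray(T,[(402.8,206.3),(407,226)]); q=o+d*((.039-o[2])/d[:,2:]); print("dot,cell",q)
    torchfit(ims,[*q[1,:2],np.arctan2(*(q[0]-q[1])[[1,0]])],{T:(386,421,195,243),S:(170,212,142,182)})
E
python3 m1.py
```

```text
case ('top',) [ 0.6512 -0.0239 -0.0717] [0.9076 0.6404 1.241  0.4808]
case ('scene',) [ 0.6501 -0.0244 -0.0613] [0.1376 0.7916 0.1181 0.6973]
case ('top', 'scene') [ 0.6506 -0.0241 -0.0657] [1.2446 0.7236 1.1308 0.6999 0.1827 0.9996 0.2068 0.5215]
opener ('top',) [ 0.5381  0.3218 -0.013 ] [0.4678 0.308  0.4174 0.1337 0.1983 0.2683]
opener ('scene',) [ 0.5359  0.3217 -0.0216] [0.6315 0.8039 0.9407 0.6887]
opener ('top', 'scene') [ 0.5373  0.3218 -0.0167] [0.5952 0.488  0.1582 0.297  0.1617 0.5608 0.3406 0.4722 1.5791 0.7786]
tray [ 0.5107 -0.3109  0.0359] [0.1853 0.5722 0.5327 0.0526]
dot,cell [[ 0.5357 -0.3606  0.039 ]
 [ 0.4751 -0.3716  0.039 ]]
torch ('top',) [ 0.4983 -0.3685  0.1744] 20.55172385620915
torch ('scene',) [ 0.4963 -0.3674  0.1733] 50.04675028835064
torch ('top', 'scene') [ 0.4977 -0.3679  0.1689] 77.79675557477893
```

```bash
cat > plan.py <<'E'
from vis import *
from station import bot
np.set_printoptions(precision=4,suppress=True)
FL=R.from_matrix(np.diag([1.,-1,-1]))
OP=(.5376,.3218,.078,-.015,np.pi/6); CASE=(.6506,-.0241,0,-.066); TRAY=(.5107,-.3109,0,.036)
GRIP=np.array([.015,0,-.012])   # TCP in opener frame
def from_obj(r,t,off): return r*FL, t+r.apply(off)
def opener_tool(x,y,z,yaw,pitch,grip=GRIP):
    r,t=pose(x,y,z,yaw,pitch); return from_obj(r,t,grip)
def tip_tool(tip,yaw,pitch,grip=GRIP):
    r,_=pose(0,0,0,yaw,pitch); return r*FL,np.array(tip)+r.apply(grip-[.135,0,0])
def incase(x,y,z):
    r,t=pose(*CASE); return r.apply([x,y,z])+t
def legs(targets,start=None):
    if start is None:
        s=bot.state(); start=(R.from_rotvec(s['tool_rot']),s['tool_pos'])
    r0,t0=start
    for name,(r,t) in targets:
        d=t-t0; w=(r*r0.inv()).as_rotvec(); n=max(np.linalg.norm(d)/.036,np.degrees(np.linalg.norm(w))/6.3)
        N=max(1,int(np.ceil(n)))
        print(name,'tcp',t,'rows>=',N,'shift tot',d/.25,'turn tot',w/np.radians(60),'| per row',d/.25/N,w/np.radians(60)/N); r0,t0=r,t
E
python3 - <<'E'
from plan import *
for uvt,uvs in (((192,270),(645,455)),((197,185),(520,580))):
    f=560/800
    a,da=ray("top",[np.array(uvt)*f]); b,db=ray("scene",[np.array(uvs)*f])
    k=np.linalg.lstsq(np.c_[da[0],-db[0]],b-a,rcond=None)[0]; print("panel",a+k[0]*da[0],b+k[1]*db[0])
r,t=opener_tool(*OP); up=r.apply([0,0,-.1])
legs([("via",(r,t+up+[-.05,0,.06])),("pre",(r,t+up)),("grasp",(r,t))])
E
```

```text
panel [0.5691 0.4359 0.1159] [0.5367 0.5362 0.1401]
panel [0.787  0.4712 0.0011] [0.7826 0.4798 0.0022]
via tcp [0.4566 0.3223 0.2217] rows>= 26 shift tot [1.2581 3.5157 0.068 ] turn tot [ 0.0572 -0.498  -0.2474] | per row [0.0484 0.1352 0.0026] [ 0.0022 -0.0192 -0.0095]
pre tcp [0.5066 0.3223 0.1617] rows>= 3 shift tot [ 0.2   0.   -0.24] turn tot [0. 0. 0.] | per row [ 0.0667  0.     -0.08  ] [0. 0. 0.]
grasp tcp [0.5566 0.3215 0.0751] rows>= 3 shift tot [ 0.2    -0.003  -0.3464] turn tot [0. 0. 0.] | per row [ 0.0667 -0.001  -0.1155] [0. 0. 0.]
```

jog_arm([
  [[0.0524, 0.1465, 0.003], [0.0024, -0.0208, -0.0103], 60],
  [[0.0524, 0.1465, 0.003], [0.0024, -0.0208, -0.0103], 60],
  [[0.0524, 0.1465, 0.003], [0.0024, -0.0208, -0.0103], 60],
  [[0.0524, 0.1465, 0.003], [0.0024, -0.0208, -0.0103], 60],
  [[0.0524, 0.1465, 0.003], [0.0024, -0.0208, -0.0103], 60],
  [[0.0524, 0.1465, 0.003], [0.0024, -0.0208, -0.0103], 60],
  [[0.0524, 0.1465, 0.003], [0.0024, -0.0208, -0.0103], 60],
  [[0.0524, 0.1465, 0.003], [0.0024, -0.0208, -0.0103], 60],
], newtons=60)

```text
time: 0.77
tool_pos: [0.2471, -0.2621, 0.2111]
tool_rot: [3.118, 0.253, 0.277]
force: [1.0, 0.3, 0.2]
grip_width: 0.0602
gripper_force: 0.0
```

jog_arm([
  [[0.0524, 0.1465, 0.003], [0.0024, -0.0208, -0.0103], 60],
  [[0.0524, 0.1465, 0.003], [0.0024, -0.0208, -0.0103], 60],
  [[0.0524, 0.1465, 0.003], [0.0024, -0.0208, -0.0103], 60],
  [[0.0524, 0.1465, 0.003], [0.0024, -0.0208, -0.0103], 60],
  [[0.0524, 0.1465, 0.003], [0.0024, -0.0208, -0.0103], 60],
  [[0.0524, 0.1465, 0.003], [0.0024, -0.0208, -0.0103], 60],
  [[0.0524, 0.1465, 0.003], [0.0024, -0.0208, -0.0103], 60],
  [[0.0524, 0.1465, 0.003], [0.0024, -0.0208, -0.0103], 60],
])

```text
time: 1.43
tool_pos: [0.347, 0.0168, 0.2172]
tool_rot: [3.088, 0.121, 0.536]
force: [-0.4, -1.4, 0.5]
grip_width: 0.06
gripper_force: 0.0
```

jog_arm([
  [[0.0524, 0.1465, 0.003], [0.0024, -0.0208, -0.0103], 60],
  [[0.0524, 0.1465, 0.003], [0.0024, -0.0208, -0.0103], 60],
  [[0.0524, 0.1465, 0.003], [0.0024, -0.0208, -0.0103], 60],
  [[0.0524, 0.1465, 0.003], [0.0024, -0.0208, -0.0103], 60],
  [[0.0524, 0.1465, 0.003], [0.0024, -0.0208, -0.0103], 60],
  [[0.0524, 0.1465, 0.003], [0.0024, -0.0208, -0.0103], 60],
  [[0.0524, 0.1465, 0.003], [0.0024, -0.0208, -0.0103], 60],
  [[0.0524, 0.1465, 0.003], [0.0024, -0.0208, -0.0103], 60],
])

```text
time: 2.1
tool_pos: [0.4469, 0.2946, 0.2221]
tool_rot: [3.034, -0.01, 0.783]
force: [0.7, 0.1, 0.9]
grip_width: 0.0602
gripper_force: 0.0
```

Run:
```python
from plan import *
s=bot.state(); print(s['time'],s['joint_positions'],s['tool_pos'],s['force'])
r,t=opener_tool(*OP); up=r.apply([0,0,-.1])
legs([("pre",(r,t+up)),("grasp",(r,t))])
```

```text
2.1 [ 0.6806  0.0224  1.9024 -0.423   0.8624  2.4782] [0.4469 0.2946 0.2221] [0.7244 0.1083 0.8752]
pre tcp [0.5066 0.3223 0.1617] rows>= 3 shift tot [ 0.2387  0.1108 -0.2417] turn tot [ 0.0056 -0.0176 -0.0064] | per row [ 0.0796  0.0369 -0.0806] [ 0.0019 -0.0059 -0.0021]
grasp tcp [0.5566 0.3215 0.0751] rows>= 3 shift tot [ 0.2    -0.003  -0.3464] turn tot [0. 0. 0.] | per row [ 0.0667 -0.001  -0.1155] [0. 0. 0.]
```

jog_arm([
  [[0.05, 0, -0.06], [0, 0, 0], 60],
  [[0.05, 0, -0.06], [0, 0, 0], 60],
  [[0.05, 0, -0.06], [0, 0, 0], 60],
  [[0.05, 0, -0.06], [0, 0, 0], 60],
  [[0, 0, 0], [0, 0, 0], 60],
  [[0, 0, 0], [0, 0, 0], 60],
  [[0, 0, 0], [0, 0, 0], 60],
  [[0, 0, 0], [0, 0, 0], 60],
])

```text
time: 2.77
tool_pos: [0.4973, 0.2924, 0.1636]
tool_rot: [3.035, -0.012, 0.784]
force: [-0.3, -1.2, 0.1]
grip_width: 0.0601
gripper_force: 0.0
```

Run:
```python
from plan import *
from station import read_camera
from crop import *
r,t=opener_tool(*OP); up=r.apply([0,0,-.1])
legs([("pre",(r,t+up)),("grasp",(r,t))])
i=read_camera("top"); j=read_camera("scene")
cv2.imwrite('pics/top1.png',i);cv2.imwrite('pics/scene1.png',j)
s=bot.state(); q=R.from_rotvec(s['tool_rot']); 
for n in("top","scene"): print(n,"tcp px",proj(n,[s['tool_pos']]), "opener tip/tail px",proj(n,pose(*OP)[0].apply([[.135,0,0],[-.06,0,.012]])+pose(*OP)[1]))
mont('pics/D.png',[tile(i,140,215,150,250,4.6),tile(j,320,420,215,325,4.4)])
```

```text
pre tcp [0.5066 0.3223 0.1617] rows>= 1 shift tot [ 0.0371  0.1195 -0.0076] turn tot [ 0.0045 -0.0172 -0.0053] | per row [ 0.0371  0.1195 -0.0076] [ 0.0045 -0.0172 -0.0053]
grasp tcp [0.5566 0.3215 0.0751] rows>= 3 shift tot [ 0.2    -0.003  -0.3464] turn tot [0. 0. 0.] | per row [ 0.0667 -0.001  -0.1155] [0. 0. 0.]
top tcp px [[179.1704 211.3019]] opener tip/tail px [[172.9895 157.6254]
 [175.9465 222.527 ]]
scene tcp px [[372.6509 246.2588]] opener tip/tail px [[345.3283 302.9521]
 [379.6672 268.9506]]
(484, 793, 3)
```

View pics/D.png

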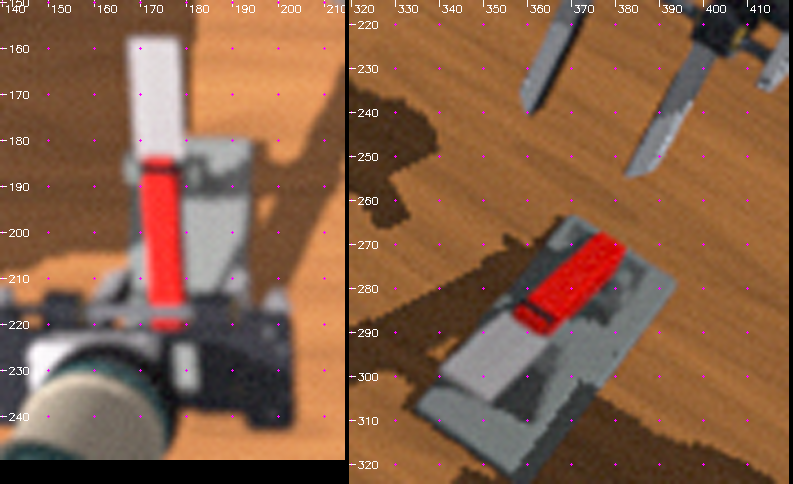

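In crop D the fingertips (scene pixels (361,240) and (383,253)) match the projected TCP to within 1 px, so the calibration is good. The gripper sits about 30 mm to the right of the handle. I'll correct that and descend partway.

jog_arm([
  [[0.01, 0.03, -0.002], [0.001, -0.004, -0.001], 60],
  [[0.01, 0.03, -0.002], [0.001, -0.005, -0.002], 60],
  [[0.01, 0.03, -0.002], [0.001, -0.004, -0.001], 60],
  [[0.007, 0.03, -0.002], [0.001, -0.004, -0.001], 60],
  [[0, 0, 0], [0, 0, 0], 60],
  [[0.04, 0, -0.069], [0, 0, 0], 60],
  [[0.04, 0, -0.069], [0, 0, 0], 60],
  [[0, 0, 0], [0, 0, 0], 60],
])

```text
time: 3.53
tool_pos: [0.526, 0.3213, 0.1226]
tool_rot: [3.028, -0.021, 0.802]
force: [-0.4, -1.2, 0.2]
grip_width: 0.0603
gripper_force: 0.0
```

Run:
```python
from plan import *
r,t=opener_tool(*OP); legs([("grasp",(r,t))]); print(bot.state()['joint_positions'])
```

```text
grasp tcp [0.5566 0.3215 0.0751] rows>= 2 shift tot [ 0.1223  0.001  -0.1898] turn tot [ 0.0047 -0.0057  0.0002] | per row [ 0.0612  0.0005 -0.0949] [ 0.0023 -0.0029  0.0001]
[ 0.6253  0.2356  1.9344 -0.5434  0.6171  2.6015]
```

jog_arm([
  [[0.04, 0, -0.063], [0.002, -0.002, 0], 60],
  [[0.041, 0.001, -0.063], [0.002, -0.002, 0], 60],
  [[0.041, 0, -0.063], [0.001, -0.002, 0], 60],
  [[0, 0, 0], [0, 0, 0], 60],
  [[0, 0, 0], [0, 0, 0], 15],
  [[0, 0, 0], [0, 0, 0], 15],
  [[0, 0, 0], [0, 0, 0], 15],
  [[0, 0, 0], [0, 0, 0], 15],
], newtons=60)

```text
time: 4.2
tool_pos: [0.5572, 0.323, 0.0801]
tool_rot: [-3.031, 0.024, -0.823]
force: [-0.7, -0.4, 0.3]
grip_width: 0.0368
gripper_force: 0.0
```

Run:
```python
from plan import *
s=bot.state();print(s['joint_positions'],s['gripper_force'],s['force'])
r,t=opener_tool(*OP); legs([("grasp",(r,t))])
```

```text
[ 0.5894  0.3179  1.9549 -0.6303  0.5017  2.6784] 0.0 [-0.6646 -0.3763  0.3098]
grasp tcp [0.5566 0.3215 0.0751] rows>= 1 shift tot [-0.0026 -0.0058 -0.0201] turn tot [-0.0046  0.0062 -0.0007] | per row [-0.0026 -0.0058 -0.0201] [-0.0046  0.0062 -0.0007]
```

jog_arm([
  [[0, -0.004, -0.015], [-0.004, 0.006, 0], 36],
  [[0, 0, 0], [0, 0, 0], 36],
  [[0, 0, 0], [0, 0, 0], 15],
  [[0, 0, 0], [0, 0, 0], 15],
  [[0, 0, 0], [0, 0, 0], 15],
  [[0, 0, 0], [0, 0, 0], 15],
  [[0, 0, 0], [0, 0, 0], 15],
  [[0, 0, 0], [0, 0, 0], 15],
])

```text
time: 4.87
tool_pos: [0.5571, 0.3214, 0.075]
tool_rot: [3.031, -0.022, 0.81]
force: [0.1, -0.8, 0.4]
grip_width: 0.0195
gripper_force: 60.0
```

Run:
```python
from plan import *
s=bot.state();print(s['joint_positions'],s['gripper_force'],s['force'],s['grip_width'])
r,t=pose(*OP); q=R.from_rotvec(s['tool_rot']); print("tcp in opener",r.inv().apply(s['tool_pos']-t), "rel rot",(r.inv()*q*FL.inv()).as_rotvec())
```

```text
[ 0.5869  0.3255  1.9547 -0.6271  0.5027  2.6733] 59.999531507492065 [ 0.0667 -0.8054  0.3864] 0.019523343427297894
tcp in opener [ 0.0154 -0.0001 -0.0124] rel rot [-0.0004  0.0015  0.0005]
```

```bash
sed -i 's/^GRIP=.*/GRIP=np.array([.0154,0,-.0124])/' plan.py
python3 - <<'E'
from plan import *
s=bot.state();q=R.from_rotvec(s['tool_rot']);p=s['tool_pos']
legs([("lift",(q,p+[-.04,0,.08])),("above",tip_tool(incase(-.115,0,.15),CASE[3],0)),("pre",tip_tool(incase(-.095,0,.094),CASE[3],0)),("in",tip_tool(incase(-.058,0,.094),CASE[3],0))])
E
```

```text
lift tcp [0.5171 0.3214 0.155 ] rows>= 3 shift tot [-0.16  0.    0.32] turn tot [0. 0. 0.] | per row [-0.0533  0.      0.1067] [0. 0. 0.]
above tcp [ 0.4165 -0.0086  0.1376] rows>= 10 shift tot [-0.4026 -1.32   -0.0696] turn tot [ 0.0207  0.4982 -0.0479] | per row [-0.0403 -0.132  -0.007 ] [ 0.0021  0.0498 -0.0048]
pre tcp [ 0.4365 -0.0099  0.0816] rows>= 2 shift tot [ 0.0798 -0.0053 -0.224 ] turn tot [0. 0. 0.] | per row [ 0.0399 -0.0026 -0.112 ] [0. 0. 0.]
in tcp [ 0.4734 -0.0124  0.0816] rows>= 2 shift tot [ 0.1477 -0.0098  0.    ] turn tot [0. 0. 0.] | per row [ 0.0738 -0.0049  0.    ] [0. 0. 0.]
```

jog_arm([
  [[-0.02, 0, 0.04], [0, 0, 0], 15],
  [[-0.05, 0, 0.09], [0, 0, 0], 15],
  [[-0.05, 0, 0.09], [0, 0, 0], 15],
  [[-0.04, 0, 0.08], [0, 0, 0], 15],
  [[-0.02, -0.06, 0.02], [0.0017, 0.03, -0.004], 15],
  [[-0.034, -0.11, 0], [0.0017, 0.042, -0.004], 15],
  [[-0.034, -0.11, 0], [0.0017, 0.042, -0.004], 15],
  [[-0.034, -0.11, 0], [0.0017, 0.042, -0.004], 15],
])

```text
time: 5.53
tool_pos: [0.4851, 0.2238, 0.1557]
tool_rot: [3.09, -0.047, 0.557]
force: [0.2, -0.8, -2.9]
grip_width: 0.0196
gripper_force: 60.0
```

jog_arm([
  [[-0.034, -0.125, -0.006], [0.0017, 0.042, -0.004], 15],
  [[-0.034, -0.125, -0.006], [0.0017, 0.042, -0.004], 15],
  [[-0.034, -0.125, -0.006], [0.0017, 0.042, -0.004], 15],
  [[-0.034, -0.125, -0.006], [0.0017, 0.042, -0.004], 15],
  [[-0.034, -0.125, -0.006], [0.0017, 0.042, -0.004], 15],
  [[-0.034, -0.125, -0.006], [0.0017, 0.042, -0.004], 15],
  [[-0.034, -0.11, -0.006], [0.0017, 0.042, -0.004], 15],
  [[0, 0, 0], [0, 0, 0], 15],
])

```text
time: 6.2
tool_pos: [0.4274, 0.0051, 0.1449]
tool_rot: [3.136, -0.103, 0.078]
force: [0.4, 0.8, -0.7]
grip_width: 0.0194
gripper_force: 60.0
```

Run:
```python
from plan import *
s=bot.state();print(s['time'],s['joint_positions'],s['gripper_force'])
legs([("pre",tip_tool(incase(-.1,0,.094),CASE[3],0)),("in",tip_tool(incase(-.058,0,.094),CASE[3],0))])
```

```text
6.2 [-0.1542  0.0705  1.9297  0.0037  1.0916  1.4807] 59.99783098697662
pre tcp [ 0.4315 -0.0096  0.0816] rows>= 2 shift tot [ 0.0164 -0.0588 -0.253 ] turn tot [ 0.0042  0.0474 -0.0003] | per row [ 0.0082 -0.0294 -0.1265] [ 0.0021  0.0237 -0.0001]
in tcp [ 0.4734 -0.0124  0.0816] rows>= 2 shift tot [ 0.1676 -0.0111  0.    ] turn tot [0. 0. 0.] | per row [ 0.0838 -0.0055  0.    ] [0. 0. 0.]
```

jog_arm([
  [[0.002, -0.01, -0.03], [0.001, 0.009, 0], 15],
  [[0.004, -0.015, -0.06], [0.001, 0.01, 0], 15],
  [[0.004, -0.015, -0.065], [0.001, 0.01, 0], 15],
  [[0.004, -0.015, -0.06], [0.001, 0.01, 0], 15],
  [[0.002, -0.004, -0.038], [0, 0.008, 0], 15],
  [[0, 0, 0], [0, 0, 0], 15],
  [[0, 0, 0], [0, 0, 0], 15],
  [[0, 0, 0], [0, 0, 0], 15],
])

```text
time: 6.87
tool_pos: [0.4315, -0.0051, 0.0817]
tool_rot: [-3.138, 0.096, -0.003]
force: [0.3, 0.8, -1.9]
grip_width: 0.0196
gripper_force: 60.0
```

Run:
```python
from plan import *
from station import read_camera
from crop import *
legs([("pre",tip_tool(incase(-.1,0,.094),CASE[3],0)),("in",tip_tool(incase(-.058,0,.094),CASE[3],0))])
i=read_camera("top"); j=read_camera("scene")
cv2.imwrite('pics/top2.png',i);cv2.imwrite('pics/scene2.png',j)
s=bot.state(); q=R.from_rotvec(s['tool_rot'])*FL.inv(); o=s['tool_pos']-q.apply(GRIP)
for n in("top","scene"): print(n,"tip corners(+y,-y) top",proj(n,q.apply([[.135,.015,.002],[.135,-.015,.002],[.06,0.01,.012],[.06,-.01,.012]])+o).tolist(),"lid",proj(n,[incase(-.075,.065,.105),incase(-.075,-.065,.105)]).tolist())
mont('pics/E.png',[tile(i,262,324,150,240,6),tile(j,205,300,190,250,4.3)])
```

```text
pre tcp [ 0.4315 -0.0096  0.0816] rows>= 1 shift tot [-0.     -0.0181 -0.0002] turn tot [-0.002   0.0021 -0.0049] | per row [-0.     -0.0181 -0.0002] [-0.002   0.0021 -0.0049]
in tcp [ 0.4734 -0.0124  0.0816] rows>= 2 shift tot [ 0.1676 -0.0111  0.    ] turn tot [0. 0. 0.] | per row [ 0.0838 -0.0055  0.    ] [0. 0. 0.]
top tip corners(+y,-y) top [[284.26386947648126, 196.73466404304506], [294.58651650270576, 197.42513908912426], [284.38740665185554, 222.02260334528302], [291.37481681427477, 222.48551717348354]] lid [[269.30197165327905, 186.55862001571478], [314.1383446537184, 189.76540348003834]]
scene tip corners(+y,-y) top [[267.1495586777762, 216.8574295441136], [259.17458098654777, 210.97552084443464], [284.115884443954, 197.41917863339057], [278.78477218423626, 193.69678176222072]] lid [[272.9656810991196, 230.1193670091933], [238.47437534014762, 203.9805648171416]]
(540, 788, 3)
```

View pics/E.png

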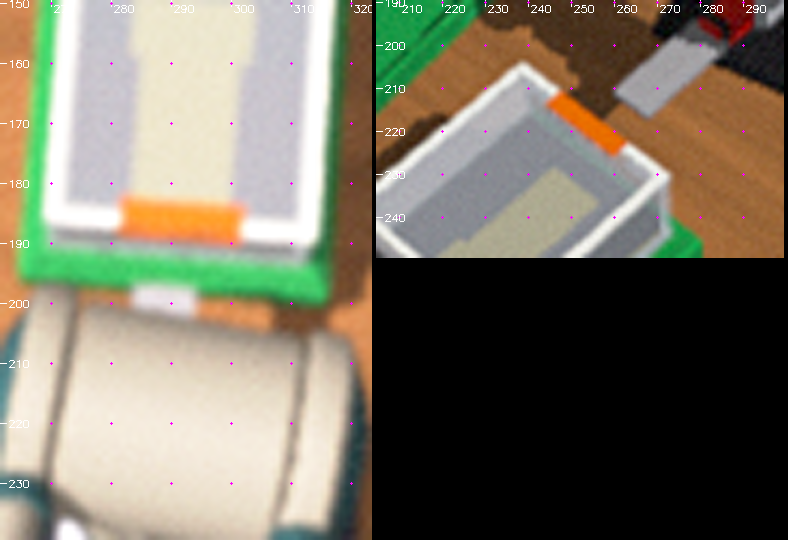

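Crop E shows the blade tip level and about 25 mm short of the notch. Its corners are at top pixels (284,197) and (294,198), within 1 px of the prediction. Next I insert it.

jog_arm([
  [[0, -0.009, 0], [-0.001, 0.001, -0.002], 15],
  [[0, -0.009, 0], [-0.001, 0.001, -0.003], 15],
  [[0.01, -0.001, 0], [0, 0, 0], 15],
  [[0.04, -0.003, 0], [0, 0, 0], 15],
  [[0.04, -0.003, 0], [0, 0, 0], 15],
  [[0.04, -0.003, 0], [0, 0, 0], 15],
  [[0.038, -0.002, 0], [0, 0, 0], 15],
  [[0, 0, 0], [0, 0, 0], 15],
])

```text
time: 7.63
tool_pos: [0.4766, -0.0137, 0.0813]
tool_rot: [3.139, -0.106, 0.003]
force: [0.6, 0.3, -1.4]
grip_width: 0.0197
gripper_force: 60.0
```

Run:
```python
from plan import *
s=bot.state();print(s['time'],s['force'],s['moment'],s['tool_pos'])
T=[]
D=.130
for th in range(0,95,10):
    a=np.radians(min(30,th*.6)); c=np.radians(th)
    # tip centre 2 mm below lid underside
    x=.075-D*np.cos(c)-.002*np.sin(c)*1; z=.1+D*np.sin(c)-.002*np.cos(c)
    T.append((str(th),tip_tool(incase(x,0,z),CASE[3],a)))
legs(T)
```

```text
7.6333 [ 0.6102  0.2796 -1.3814] [ 0.0087 -0.0113 -0.0422] [ 0.4766 -0.0137  0.0813]
0 tcp [ 0.4764 -0.0126  0.0856] rows>= 1 shift tot [-0.0008  0.0046  0.0173] turn tot [0.0006 0.0019 0.0012] | per row [-0.0008  0.0046  0.0173] [0.0006 0.0019 0.0012]
10 tcp [ 0.48   -0.0128  0.0958] rows>= 1 shift tot [ 0.0143 -0.0009  0.0407] turn tot [-0.0066 -0.0998 -0.    ] | per row [ 0.0143 -0.0009  0.0407] [-0.0066 -0.0998 -0.    ]
20 tcp [ 0.4887 -0.0134  0.1056] rows>= 1 shift tot [ 0.035  -0.0023  0.0393] turn tot [-0.0066 -0.0998 -0.    ] | per row [ 0.035  -0.0023  0.0393] [-0.0066 -0.0998 -0.    ]
30 tcp [ 0.5024 -0.0143  0.1145] rows>= 1 shift tot [ 0.0549 -0.0036  0.0357] turn tot [-0.0066 -0.0998  0.    ] | per row [ 0.0549 -0.0036  0.0357] [-0.0066 -0.0998  0.    ]
40 tcp [ 0.5208 -0.0155  0.1221] rows>= 1 shift tot [ 0.0735 -0.0049  0.0302] turn tot [-0.0066 -0.0998  0.    ] | per row [ 0.0735 -0.0049  0.0302] [-0.0066 -0.0998  0.    ]
50 tcp [ 0.5434 -0.017   0.1278] rows>= 1 shift tot [ 0.0903 -0.006   0.0228] turn tot [-0.0066 -0.0998 -0.    ] | per row [ 0.0903 -0.006   0.0228] [-0.0066 -0.0998 -0.    ]
60 tcp [ 0.5617 -0.0182  0.141 ] rows>= 1 shift tot [ 0.0733 -0.0048  0.0531] turn tot [0. 0. 0.] | per row [ 0.0733 -0.0048  0.0531] [0. 0. 0.]
70 tcp [ 0.582  -0.0196  0.1509] rows>= 1 shift tot [ 0.0814 -0.0054  0.0396] turn tot [0. 0. 0.] | per row [ 0.0814 -0.0054  0.0396] [0. 0. 0.]
80 tcp [ 0.6038 -0.021   0.1571] rows>= 1 shift tot [ 0.087  -0.0058  0.0248] turn tot [0. 0. 0.] | per row [ 0.087  -0.0058  0.0248] [0. 0. 0.]
90 tcp [ 0.6263 -0.0225  0.1595] rows>= 1 shift tot [ 0.09   -0.0059  0.0093] turn tot [0. 0. 0.] | per row [ 0.09   -0.0059  0.0093] [0. 0. 0.]
```

jog_arm([
  [[0, 0.004, 0.017], [0, 0.002, 0.001], 15],
  [[0.005, 0, 0.02], [-0.003, -0.05, 0], 15],
  [[0.009, 0, 0.02], [-0.003, -0.05, 0], 15],
  [[0.015, -0.001, 0.02], [-0.003, -0.05, 0], 15],
  [[0.02, -0.001, 0.02], [-0.003, -0.05, 0], 15],
  [[0.025, -0.002, 0.018], [-0.003, -0.05, 0], 15],
  [[0.03, -0.002, 0.018], [-0.003, -0.05, 0], 15],
  [[0, 0, 0], [0, 0, 0], 15],
])

```text
time: 8.3
tool_pos: [0.4968, -0.0132, 0.1142]
tool_rot: [3.094, -0.103, 0.484]
force: [-0.1, -0.1, -1.5]
grip_width: 0.0196
gripper_force: 60.0
```

```bash
cat > lidplan.py <<'E'
from plan import *
import sys
s=bot.state();print(s['time'],s['force'],s['moment'],s['gripper_force'],s['joint_positions'])
q=R.from_rotvec(s['tool_rot'])*FL.inv(); o=s['tool_pos']-q.apply(GRIP)
r,t=pose(*CASE); print("tip in case",r.inv().apply(q.apply([.135,0,0])+o-t), (r.inv()*q).as_rotvec())
T=[]
D=.130
for th in map(int,sys.argv[1:]):
    a=np.radians(min(30,th*.6)); c=np.radians(th)
    x=.075-D*np.cos(c)-.002*np.sin(c); z=.1+D*np.sin(c)-.002*np.cos(c)
    T.append((str(th),tip_tool(incase(x,0,z),CASE[3],a)))
legs(T)
E
python3 lidplan.py 30 40 50
python3 - <<'E'
from plan import *
from station import read_camera
from crop import *
i=read_camera("scene");cv2.imwrite('pics/scene3.png',i);
mont('pics/F.png',[tile(i,180,330,130,290,3.7)])
E
```

```text
8.3 [-0.0926 -0.0557 -1.5441] [0.0147 0.2414 0.0308] 59.99850869178772 [-0.2008  0.0793  2.0632  0.0674  0.6925  1.391 ]
tip in case [-0.0441  0.0006  0.1626] [ 0.002  -0.3106 -0.0002]
30 tcp [ 0.5024 -0.0143  0.1145] rows>= 1 shift tot [ 0.0226 -0.0044  0.0012] turn tot [-0.0021 -0.0033 -0.0001] | per row [ 0.0226 -0.0044  0.0012] [-0.0021 -0.0033 -0.0001]
40 tcp [ 0.5208 -0.0155  0.1221] rows>= 1 shift tot [ 0.0735 -0.0049  0.0302] turn tot [-0.0066 -0.0998  0.    ] | per row [ 0.0735 -0.0049  0.0302] [-0.0066 -0.0998  0.    ]
50 tcp [ 0.5434 -0.017   0.1278] rows>= 1 shift tot [ 0.0903 -0.006   0.0228] turn tot [-0.0066 -0.0998 -0.    ] | per row [ 0.0903 -0.006   0.0228] [-0.0066 -0.0998 -0.    ]
(592, 559, 3)
```

View pics/F.png

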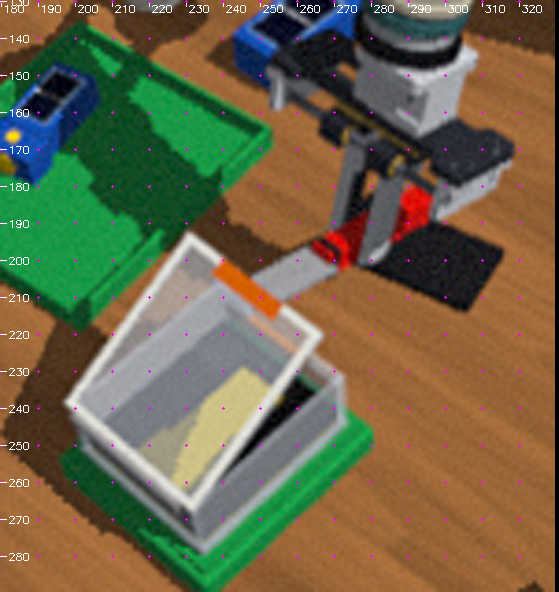

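jog_arm([
  [[0.023, -0.004, 0.002], [-0.002, -0.004, 0], 15],
  [[0.035, -0.002, 0.016], [-0.003, -0.05, 0], 15],
  [[0.038, -0.003, 0.015], [-0.004, -0.05, 0], 15],
  [[0.044, -0.003, 0.012], [-0.003, -0.05, 0], 15],
  [[0.046, -0.003, 0.011], [-0.003, -0.05, 0], 15],
  [[0.036, -0.002, 0.028], [0, 0, 0], 15],
  [[0.038, -0.003, 0.025], [0, 0, 0], 15],
  [[0, 0, 0], [0, 0, 0], 15],
])

```text
time: 9.02
tool_pos: [0.5669, -0.0192, 0.1429]
tool_rot: [3.014, -0.099, 0.815]
force: [0.3, -0.4, -0.6]
grip_width: 0.0198
gripper_force: 60.0
```

```bash
python3 lidplan.py 60 70 80 90 93
```

```text
9.0167 [ 0.3243 -0.3737 -0.6208] [ 0.0478  0.2588 -0.0147] 59.998807311058044 [-0.2048  0.0762  2.085   0.1567  0.4615  1.3097]
tip in case [ 0.0132 -0.0005  0.2139] [-0.0003 -0.528   0.0004]
60 tcp [ 0.5617 -0.0182  0.141 ] rows>= 1 shift tot [-0.0207  0.0038 -0.0074] turn tot [ 0.0007  0.0042 -0.0003] | per row [-0.0207  0.0038 -0.0074] [ 0.0007  0.0042 -0.0003]
70 tcp [ 0.582  -0.0196  0.1509] rows>= 1 shift tot [ 0.0814 -0.0054  0.0396] turn tot [0. 0. 0.] | per row [ 0.0814 -0.0054  0.0396] [0. 0. 0.]
80 tcp [ 0.6038 -0.021   0.1571] rows>= 1 shift tot [ 0.087  -0.0058  0.0248] turn tot [0. 0. 0.] | per row [ 0.087  -0.0058  0.0248] [0. 0. 0.]
90 tcp [ 0.6263 -0.0225  0.1595] rows>= 1 shift tot [ 0.09   -0.0059  0.0093] turn tot [0. 0. 0.] | per row [ 0.09   -0.0059  0.0093] [0. 0. 0.]
93 tcp [ 0.6331 -0.0229  0.1594] rows>= 1 shift tot [ 0.0272 -0.0018 -0.0003] turn tot [0. 0. 0.] | per row [ 0.0272 -0.0018 -0.0003] [0. 0. 0.]
```

jog_arm([
  [[0.03, 0, 0.016], [0, 0, 0], 15],
  [[0.036, -0.002, 0.016], [0, 0, 0], 15],
  [[0.042, -0.002, 0.014], [0, 0, 0], 15],
  [[0.043, -0.003, 0.01], [0, 0, 0], 15],
  [[0.043, -0.003, 0.006], [0, 0, 0], 15],
  [[0.043, -0.003, 0.003], [0, 0, 0], 15],
  [[0.022, -0.002, 0.001], [0, 0, 0], 15],
  [[0, 0, 0], [0, 0, 0], 15],
])

```text
time: 9.68
tool_pos: [0.6311, -0.0228, 0.1587]
tool_rot: [3.014, -0.099, 0.815]
force: [0.4, 0.7, -1.5]
grip_width: 0.0197
gripper_force: 60.0
```

```bash
python3 lidplan.py 92
python3 - <<'E'
from plan import *
from station import read_camera
from crop import *
i=read_camera("scene");j=read_camera("top");cv2.imwrite('pics/scene4.png',i);cv2.imwrite('pics/top4.png',j)
mont('pics/G.png',[tile(i,170,310,130,290,3.3),tile(j,255,335,100,215,4.1)])
print(proj("scene",[incase(.075,-.065,.25),incase(.075,.065,.25)]),proj("top",[incase(.075,.065,.25),incase(.075,-.065,.25)]))
E
```

```text
9.6833 [ 0.4363  0.713  -1.4808] [0.0307 0.3104 0.0428] 59.99863564968109 [-0.1827  0.152   1.9438  0.1171  0.5237  1.3681]
tip in case [0.0776 0.     0.2297] [-0.0002 -0.528   0.0001]
92 tcp [ 0.6308 -0.0228  0.1595] rows>= 1 shift tot [-0.0013  0.0001  0.003 ] turn tot [ 0.0005  0.0041 -0.0001] | per row [-0.0013  0.0001  0.003 ] [ 0.0005  0.0041 -0.0001]
(528, 798, 3)
[[188.2397 204.5616]
 [225.9122 235.3801]] [[272.7771 120.2038]
 [321.6745 123.7763]]
```

View pics/G.png

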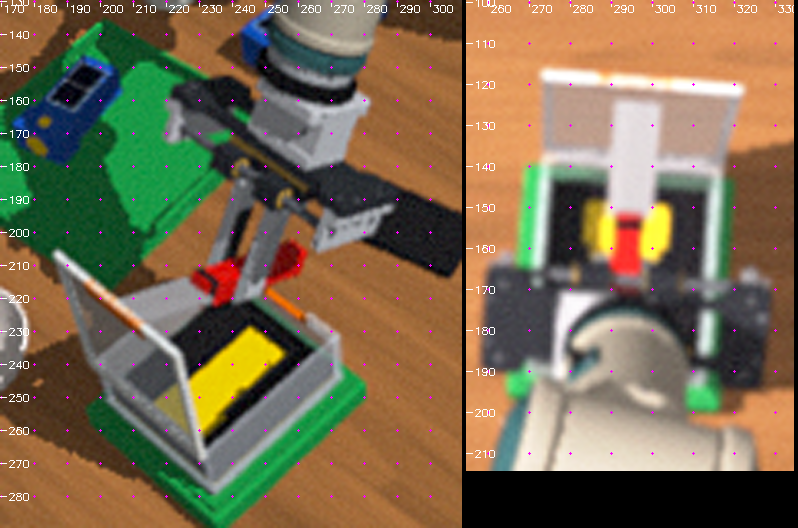

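Crop G shows the lid standing upright, with its top corners at scene pixels (186,206) and (224,236), about 1–2 px from the 90° prediction. Next I withdraw and take the opener to the tray.

Run:
```python
from plan import *
r,t=pose(*TRAY)
def lay(z): 
    p=r.apply([-.0375,.052,0])+t; return opener_tool(p[0],p[1],z,TRAY[3],0)
o,d=ray("top",[(395,138)]); print("can top",o+d*((.1-o[2])/d[0,2]))
legs([("back",tip_tool(incase(-.02,0,.28),CASE[3],np.pi/6)),("over",lay(.13)),("down",lay(.0204))])
```

```text
can top [[ 0.7326 -0.3285  0.1   ]]
back tcp [ 0.5335 -0.0164  0.2095] rows>= 4 shift tot [-0.3835  0.0246  0.2052] turn tot [ 0.0002  0.0025 -0.0001] | per row [-0.0959  0.0061  0.0513] [ 0.      0.0006 -0.    ]
over tcp [ 0.4867 -0.2597  0.1176] rows>= 8 shift tot [-0.1869 -0.9735 -0.3674] turn tot [0.0075 0.5002 0.0952] | per row [-0.0234 -0.1217 -0.0459] [0.0009 0.0625 0.0119]
down tcp [ 0.4867 -0.2597  0.008 ] rows>= 4 shift tot [ 0.      0.     -0.4384] turn tot [0. 0. 0.] | per row [ 0.      0.     -0.1096] [0. 0. 0.]
```

jog_arm([
  [[-0.03, 0.002, 0.008], [0, 0, 0], 15],
  [[-0.08, 0.005, 0.035], [0, 0, 0], 15],
  [[-0.1, 0.006, 0.06], [0, 0, 0], 15],
  [[-0.1, 0.006, 0.06], [0, 0, 0], 15],
  [[-0.07, 0.005, 0.04], [0, 0, 0], 15],
  [[-0.017, -0.06, 0], [0.0007, 0.04, 0.008], 15],
  [[-0.017, -0.09, -0.02], [0.0007, 0.046, 0.0087], 15],
  [[-0.017, -0.09, -0.03], [0.0007, 0.046, 0.0087], 15],
])

```text
time: 10.45
tool_pos: [0.5202, -0.0765, 0.1984]
tool_rot: [3.069, -0.055, 0.606]
force: [-0.2, -0.5, -0.6]
grip_width: 0.0199
gripper_force: 60.0
```

jog_arm([
  [[-0.017, -0.09, -0.035], [0.0007, 0.046, 0.0087], 15],
  [[-0.017, -0.09, -0.04], [0.0007, 0.046, 0.0087], 15],
  [[-0.017, -0.09, -0.04], [0.0007, 0.046, 0.0087], 15],
  [[-0.017, -0.09, -0.04], [0.0007, 0.046, 0.0087], 15],
  [[-0.017, -0.09, -0.04], [0.0007, 0.046, 0.0087], 15],
  [[-0.017, -0.09, -0.04], [0.0007, 0.046, 0.0087], 15],
  [[-0.017, -0.09, -0.04], [0.0007, 0.046, 0.0087], 15],
  [[0, 0, 0], [0, 0, 0], 15],
])

```text
time: 11.12
tool_pos: [0.4918, -0.2377, 0.1262]
tool_rot: [3.137, 0.039, 0.077]
force: [0.1, 0.6, -1.3]
grip_width: 0.0194
gripper_force: 60.0
```

```bash
cat > layplan.py <<'E'
from plan import *
s=bot.state();print(s['time'],s['force'],s['joint_positions'])
r,t=pose(*TRAY)
def lay(z): 
    p=r.apply([-.0375,.052,0])+t; return opener_tool(p[0],p[1],z,TRAY[3],0)
legs([("over",lay(.06)),("down",lay(.0204))])
E
python3 layplan.py
```

```text
11.1167 [ 0.1254  0.6304 -1.2743] [-0.5959  0.2653  1.7298  0.0283  1.1046  0.9378]
over tcp [ 0.4867 -0.2597  0.0476] rows>= 3 shift tot [-0.0201 -0.0879 -0.3146] turn tot [0.0024 0.0469 0.0107] | per row [-0.0067 -0.0293 -0.1049] [0.0008 0.0156 0.0036]
down tcp [ 0.4867 -0.2597  0.008 ] rows>= 2 shift tot [ 0.      0.     -0.1584] turn tot [0. 0. 0.] | per row [ 0.      0.     -0.0792] [0. 0. 0.]
```

jog_arm([
  [[-0.003, -0.01, -0.03], [0, 0.007, 0.002], 15],
  [[-0.004, -0.019, -0.07], [0.001, 0.01, 0.002], 15],
  [[-0.004, -0.02, -0.08], [0, 0.01, 0.002], 15],
  [[-0.005, -0.02, -0.075], [0.001, 0.01, 0.002], 15],
  [[-0.004, -0.019, -0.06], [0, 0.01, 0.003], 15],
  [[0, 0, 0], [0, 0, 0], 15],
  [[0, 0, 0], [0, 0, 0], 15],
  [[0, 0, 0], [0, 0, 0], 15],
])

```text
time: 11.78
tool_pos: [0.4869, -0.2557, 0.0499]
tool_rot: [-3.14, -0.06, -0.005]
force: [-1.0, 0.9, -1.5]
grip_width: 0.0191
gripper_force: 60.0
```

```bash
python3 layplan.py
python3 - <<'E'
from plan import *
from station import read_camera
s=bot.state(); q=R.from_rotvec(s['tool_rot'])*FL.inv(); o=s['tool_pos']-q.apply(GRIP)
im=read_camera("scene"); cv2.imwrite('pics/scene5.png',im)
print("pred handle tail/front top, tip corners",proj("scene",q.apply([[-.06,.0,.012],[.06,0,.012],[.135,.015,0],[.135,-.015,0]])+o).tolist())
# red mask handle fit
b,g,r=[im[...,i].astype(int) for i in range(3)]
m=(r>110)&(g<70)&(b<70); m[:, :190]=0; m[:120]=0;m[200:]=0
ys,xs=np.nonzero(m); print("red",len(xs),xs.min(),xs.max(),ys.min(),ys.max())
E
```

```text
11.7833 [-1.0188  0.911  -1.4676] [-0.6121  0.37    1.7883  0.0032  0.9815  0.9186]
over tcp [ 0.4867 -0.2597  0.0476] rows>= 1 shift tot [-0.0005 -0.0159 -0.009 ] turn tot [-0.0011  0.0028 -0.0022] | per row [-0.0005 -0.0159 -0.009 ] [-0.0011  0.0028 -0.0022]
down tcp [ 0.4867 -0.2597  0.008 ] rows>= 2 shift tot [ 0.      0.     -0.1584] turn tot [0. 0. 0.] | per row [ 0.      0.     -0.0792] [0. 0. 0.]
pred handle tail/front top, tip corners [[231.83047673864553, 150.658330103262], [206.18985077110023, 174.0691134502758], [193.50502664782448, 194.62736032108577], [186.1752830965903, 190.01332726036102]]
red 33 209 259 124 177
```

jog_arm([
  [[0, -0.008, -0.02], [0, 0.002, -0.001], 15],
  [[0, -0.008, -0.045], [-0.001, 0.001, -0.001], 15],
  [[0, 0, -0.045], [0, 0, 0], 15],
  [[0, 0, -0.03], [0, 0, 0], 15],
  [[0, 0, -0.015], [0, 0, 0], 15],
  [[0, 0, -0.01], [0, 0, 0], 15],
  [[0, 0, 0], [0, 0, 0], 15],
  [[0, 0, 0], [0, 0, 0], 15],
])

```text
time: 12.5
tool_pos: [0.4866, -0.2601, 0.0078]
tool_rot: [-3.141, -0.057, 0.002]
force: [-0.1, -0.6, -0.7]
grip_width: 0.0195
gripper_force: 60.0
```

```bash
python3 layplan.py; python3 -c "
from station import bot; print(bot.state()['moment'])"
```

```text
12.5 [-0.054  -0.5811 -0.7076] [-0.6168  0.4245  1.8289 -0.0005  0.8896  0.9183]
over tcp [ 0.4867 -0.2597  0.0476] rows>= 2 shift tot [0.0006 0.0016 0.1594] turn tot [-0.0005 -0.0014 -0.    ] | per row [0.0003 0.0008 0.0797] [-0.0003 -0.0007 -0.    ]
down tcp [ 0.4867 -0.2597  0.008 ] rows>= 2 shift tot [ 0.      0.     -0.1584] turn tot [0. 0. 0.] | per row [ 0.      0.     -0.0792] [0. 0. 0.]
[-0.02518639  0.00535684  0.03775745]
```

jog_arm([
  [[0, 0, -0.004], [0, 0, 0], 15],
  [[0, 0, 0], [0, 0, 0], 15],
  [[0, 0, 0], [0, 0, 0], 40],
  [[0, 0, 0], [0, 0, 0], 40],
  [[0, 0, 0], [0, 0, 0], 40],
  [[0, 0, 0], [0, 0, 0], 40],
  [[0, 0, 0.02], [0, 0, 0], 40],
  [[0, 0, 0.04], [0, 0, 0], 40],
])

```text
time: 13.17
tool_pos: [0.4856, -0.2595, 0.0213]
tool_rot: [-3.139, -0.057, 0.006]
force: [0.1, 1.4, -0.7]
grip_width: 0.04
gripper_force: 0.0
```

jog_arm([
  [[0, 0, 0.1], [0, 0, 0], 40],
  [[0, 0, 0.1], [0, 0, 0], 40],
  [[0, 0, 0.1], [0, 0, 0], 40],
  [[0, 0, 0.1], [0, 0, 0], 60],
  [[-0.1, 0, 0.1], [0, 0, 0], 75],
  [[-0.14, 0, 0.06], [0, 0, 0], 75],
  [[-0.14, 0, 0.0], [0, 0, 0], 75],
  [[-0.1, 0, 0], [0, 0, 0], 75],
])

```text
time: 13.83
tool_pos: [0.3647, -0.26, 0.1638]
tool_rot: [3.139, 0.057, -0.001]
force: [0.5, 0.5, -0.8]
grip_width: 0.07
gripper_force: 0.0
```

Run:
```python
from m1 import *
from plan import bot
from station import read_camera
from crop import *
ims={n:read_camera(n) for n in("top","scene")}
for n in ims: cv2.imwrite(f'pics/{n}6.png',ims[n])
torchfit(ims,[.4977,-.3679,.169],{T:(386,421,195,243),S:(170,212,142,182)})
im=ims["scene"].astype(int); m=(im[...,2]>100)&(im[...,1]<70)&(im[...,0]<70)
t=ims["top"].astype(int); m2=(t[...,2]>150)&(t[...,1]<90)&(t[...,0]<90)
for n,mm in(("scene",m[:230,:300]),("top",m2[150:280,330:430])):
    k,l,st,c=cv2.connectedComponentsWithStats(mm.astype(np.uint8)); print(n,st[1:].tolist()[:6])
print(bot.state()['tool_pos'])
```

```text
case ('top',) [ 0.6512 -0.0239 -0.0717] [0.9076 0.6404 1.241  0.4808]
case ('scene',) [ 0.6501 -0.0244 -0.0613] [0.1376 0.7916 0.1181 0.6973]
case ('top', 'scene') [ 0.6506 -0.0241 -0.0657] [1.2446 0.7236 1.1308 0.6999 0.1827 0.9996 0.2068 0.5215]
opener ('top',) [ 0.5381  0.3218 -0.013 ] [0.4678 0.308  0.4174 0.1337 0.1983 0.2683]
opener ('scene',) [ 0.5359  0.3217 -0.0216] [0.6315 0.8039 0.9407 0.6887]
opener ('top', 'scene') [ 0.5373  0.3218 -0.0167] [0.5952 0.488  0.1582 0.297  0.1617 0.5608 0.3406 0.4722 1.5791 0.7786]
tray [ 0.5107 -0.3109  0.0359] [0.1853 0.5722 0.5327 0.0526]
torch ('top',) [ 0.4999 -0.3641  0.0174] 183.99496611880045
torch ('scene',) [ 0.4964 -0.3676  0.174 ] 47.606329296424455
torch ('top', 'scene') [ 0.498  -0.3672  0.1477] 243.54767373125722
scene [[282, 43, 1, 1, 1], [248, 65, 1, 1, 1], [214, 73, 1, 1, 1], [155, 79, 15, 24, 187], [240, 95, 1, 1, 1], [240, 103, 1, 1, 1]]
top [[36, 61, 9, 35, 241]]
[ 0.363  -0.2591  0.163 ]
```

```bash
sed -i 's/^for cams in.*case\[3.*//' m1.py
cat > pk.py <<'E'
from vis import *
import sys
np.set_printoptions(precision=4,suppress=True)
Tp=np.array([(-57.5,24.5),(22.5,24.5),(22.5,30.5),(57.5,30.5),(57.5,-30.5),(22.5,-30.5),(22.5,-24.5),(-57.5,-24.5)])/1000
def sil(n,p,roi,s=8):
    r,t=pose(p[0],p[1],0,p[2]); out=None
    for z in(.045,.059):
        m=np.zeros(((roi[3]-roi[2])*s,(roi[1]-roi[0])*s),np.uint8)
        uv=(proj(n,r.apply(np.c_[Tp,np.full(8,z)])+t)-[roi[0]-.5,roi[2]-.5])*s-.5
        cv2.fillPoly(m,[np.round(uv*16).astype(np.int32)],255,shift=4); out=m if out is None else out&m
    return cv2.resize(out,None,fx=1/s,fy=1/s,interpolation=cv2.INTER_AREA)/255.
rois={"top":(277,312,140,194),"scene":(200,265,220,272)}
for tag in sys.argv[1:]:
    n=tag.rstrip('0123456789'); im=cv2.imread(f'pics/{tag}.png'); x0,x1,y0,y1=rois[n]
    i=im[y0:y1,x0:x1].astype(float); k=np.clip((i[...,2]-i[...,0])/(i[...,2]+10)*2-.3,0,1)
    # flat level: normalise
    p0=np.array([.6506,-.0241,-.066])
    f=lambda p:((k-sil(n,p,rois[n]))**2).sum()
    s=minimize(f,p0,method='Nelder-Mead',options=dict(initial_simplex=p0+np.array([[0,0,0],[.008,0,0],[0,.008,0],[0,0,.08]])))
    print(tag,s.x,s.fun,k.sum(),sil(n,s.x,rois[n]).sum())
E
python3 pk.py top6 scene6
python3 - <<'E'
import cv2
from crop import *
t=cv2.imread('pics/top6.png'); s=cv2.imread('pics/scene6.png')
mont('pics/H.png',[tile(t,255,430,110,270,2.5),tile(s,145,290,120,280,2.4)])
E
```

```text
top6 [ 0.651  -0.0248 -0.074 ] 152.25758575724876 823.2513802755694 623.9960784313726
scene6 [ 0.6485 -0.024  -0.016 ] 264.7167001506332 767.3140147833932 575.6078431372549
(400, 794, 3)
```

View pics/H.png

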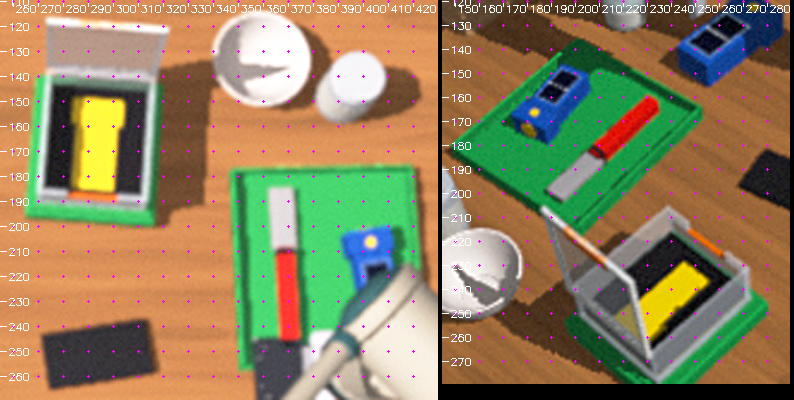

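Crop H shows the opener flat in the tray with its handle at top pixels (366–375, 211–246), the torch undisturbed, and the lid upright with the yellow pocket open. I'll refine the pocket fit numerically.

```bash
python3 - <<'E'
s=open('pk.py').read()
s=s.replace('(277,312,140,194)','(277,312,140,186)').replace('(200,265,220,272)','(236,265,222,268)')
s=s.replace("k=np.clip((i[...,2]-i[...,0])/(i[...,2]+10)*2-.3,0,1)","k=np.minimum(i[...,2],i[...,1])-i[...,0]; k=np.clip(k/np.percentile(k,97 if n=='scene' else 85),0,1)")
open('pk.py','w').write(s)
E
python3 pk.py top6 scene6
python3 - <<'E'
from plan import *
TO=(.4977,-.3679,.005,.172)
r,t=pose(*TO)
# grip body at torch x=0.., tcp z 0.014 local => grasp 33
for gx in (-.005,):
    g=np.array([gx,0,.010]); legs([("pre",(r*FL,t+r.apply(g+[0,0,.1]))),("grasp",(r*FL,t+r.apply(g)))])
print(bot.state()['joint_positions'])
E
```

```text
top6 [ 0.652  -0.026  -0.0715] 22.959488115185007 614.7659574468084 620.192156862745
scene6 [ 0.652  -0.0257 -0.0849] 8.54206114984498 288.74299065420564 278.74117647058824
pre tcp [ 0.4928 -0.3688  0.115 ] rows>= 5 shift tot [ 0.519  -0.4385 -0.192 ] turn tot [ 0.     -0.0025  0.1319] | per row [ 0.1038 -0.0877 -0.0384] [ 0.     -0.0005  0.0264]
grasp tcp [ 0.4928 -0.3688  0.015 ] rows>= 3 shift tot [ 0.   0.  -0.4] turn tot [0. 0. 0.] | per row [ 0.      0.     -0.1333] [0. 0. 0.]
[-0.7747  0.113   1.8293 -0.0018  1.2012  0.7629]
```

```bash
sed -i 's/^CASE=\|; CASE=(.*); TRAY/; CASE=(.6518,-.0255,0,-.071); TRAY/' plan.py; grep CASE= plan.py
cat > tp.py <<'E'
from plan import *
import sys
TO=(.4977,-.3679,.005,.172); G=np.array([-.008,0,.017])
if __name__=="__main__":
    r,t=pose(*TO); s=bot.state(); print(s['time'],s['force'],s['grip_width'])
    legs([("h%s"%h,(r*FL,t+r.apply(G+[0,0,float(h)]))) for h in sys.argv[1:]])
E
python3 tp.py .08 0
```

```text
OP=(.5376,.3218,.078,-.015,np.pi/6); CASE=(.6518,-.0255,0,-.071); TRAY=(.5107,-.3109,0,.036)
13.9333 [-1.3346  0.0045 -0.0628] 0.07448231441809698
h.08 tcp [ 0.4898 -0.3693  0.102 ] rows>= 5 shift tot [ 0.5072 -0.4406 -0.244 ] turn tot [ 0.     -0.0025  0.1319] | per row [ 0.1014 -0.0881 -0.0488] [ 0.     -0.0005  0.0264]
h0 tcp [ 0.4898 -0.3693  0.022 ] rows>= 3 shift tot [ 0.    0.   -0.32] turn tot [0. 0. 0.] | per row [ 0.      0.     -0.1067] [0. 0. 0.]
```

jog_arm([
  [[0.03, -0.03, -0.01], [0, 0, 0.01], 58],
  [[0.09, -0.08, -0.04], [0, 0, 0.024], 58],
  [[0.1, -0.09, -0.05], [0, -0.001, 0.026], 58],
  [[0.1, -0.09, -0.05], [0, -0.001, 0.026], 58],
  [[0.1, -0.09, -0.05], [0, 0, 0.026], 58],
  [[0.087, -0.061, -0.044], [0, 0, 0.02], 58],
  [[0, 0, 0], [0, 0, 0], 58],
  [[0, 0, 0], [0, 0, 0], 58],
])

```text
time: 14.6
tool_pos: [0.4952, -0.371, 0.0987]
tool_rot: [-3.127, -0.275, 0.001]
force: [0.0, 0.1, -0.2]
grip_width: 0.0578
gripper_force: 0.0
```

```bash
python3 tp.py .03 0
```

```text
14.6 [ 0.0132  0.0978 -0.224 ] 0.057794847249878635
h.03 tcp [ 0.4898 -0.3693  0.052 ] rows>= 2 shift tot [-0.0215  0.0068 -0.1867] turn tot [-0.002  -0.0007 -0.003 ] | per row [-0.0107  0.0034 -0.0933] [-0.001  -0.0004 -0.0015]
h0 tcp [ 0.4898 -0.3693  0.022 ] rows>= 1 shift tot [ 0.    0.   -0.12] turn tot [0. 0. 0.] | per row [ 0.    0.   -0.12] [0. 0. 0.]
```

jog_arm([
  [[-0.011, 0.003, -0.03], [-0.001, 0, -0.002], 58],
  [[-0.01, 0.004, -0.07], [-0.001, -0.001, -0.001], 58],
  [[0, 0, -0.07], [0, 0, 0], 58],
  [[0, 0, -0.07], [0, 0, 0], 58],
  [[0, 0, -0.045], [0, 0, 0], 58],
  [[0, 0, -0.021], [0, 0, 0], 58],
  [[0, 0, 0], [0, 0, 0], 58],
  [[0, 0, 0], [0, 0, 0], 58],
])

```text
time: 15.27
tool_pos: [0.4881, -0.3686, 0.0248]
tool_rot: [3.128, 0.268, 0.003]
force: [0.1, -0.7, -0.7]
grip_width: 0.058
gripper_force: 0.0
```

```bash
python3 tp.py 0
```

```text
15.2667 [ 0.0787 -0.6835 -0.6778] 0.05796455834181338
h0 tcp [ 0.4898 -0.3693  0.022 ] rows>= 1 shift tot [ 0.0069 -0.0028 -0.0111] turn tot [0.002  0.0019 0.0008] | per row [ 0.0069 -0.0028 -0.0111] [0.002  0.0019 0.0008]
```

jog_arm([
  [[0.006, -0.003, -0.011], [0.002, 0.002, 0.001], 58],
  [[0, 0, 0], [0, 0, 0], 58],
  [[0, 0, 0], [0, 0, 0], 36],
  [[0, 0, 0], [0, 0, 0], 36],
  [[0, 0, 0], [0, 0, 0], 36],
  [[0, 0, 0], [0, 0, 0], 36],
  [[0, 0, 0], [0, 0, 0], 36],
  [[0, 0, 0], [0, 0, 0], 36],
], newtons=35)

```text
time: 15.93
tool_pos: [0.4896, -0.3694, 0.0218]
tool_rot: [-3.13, -0.27, 0.0]
force: [-0.4, -0.6, 2.4]
grip_width: 0.0435
gripper_force: 35.0
```

Run:
```python
from tp import *
s=bot.state(); r,t=pose(*TO); q=R.from_rotvec(s['tool_rot'])*FL.inv()
print(s['time'],s['grip_width'],s['gripper_force'],s['force'],"tcp in torch",r.inv().apply(s['tool_pos']-t),(r.inv()*q).as_rotvec(),q.as_euler('ZYX'))
```

```text
15.9333 0.04352531923711144 34.994017481803894 [-0.4344 -0.606   2.4173] tcp in torch [-0.0082 -0.0001  0.0168] [0.0002 0.0002 0.0002] [0.1722 0.0002 0.0002]
```

```bash
cat > pl.py <<'E'
from plan import *
import sys
G=np.array([-.0082,0,.0168])
def at(z):
    r,t=pose(CASE[0],CASE[1],z,CASE[3]); return r*FL,t+r.apply(G)
if __name__=="__main__":
    s=bot.state(); print(s['time'],s['force'],s['moment'],s['grip_width'],s['gripper_force'],s['joint_positions'])
    q=R.from_rotvec(s['tool_rot'])*FL.inv(); r,t=pose(*CASE)
    print("torch in case",r.inv().apply(s['tool_pos']-q.apply(G)-t),(r.inv()*q).as_rotvec())
    legs([(z,at(float(z))) for z in sys.argv[1:]])
E
python3 pl.py .17; python3 tp.py .15
```

```text
15.9333 [-0.4344 -0.606   2.4173] [0.0705 0.0511 0.0037] 0.04352531923711144 34.994017481803894 [-0.7598  0.4815  1.6737 -0.      0.9866  0.6389]
torch in case [-0.1294 -0.3526  0.005 ] [0.0002 0.0002 0.2432]
.17 tcp [ 0.6436 -0.0249  0.1868] rows>= 12 shift tot [0.6161 1.3779 0.6598] turn tot [-0.0002 -0.0002 -0.2322] | per row [0.0513 0.1148 0.055 ] [-0.     -0.     -0.0193]
15.9333 [-0.4344 -0.606   2.4173] 0.04352531923711144
h.15 tcp [ 0.4898 -0.3693  0.172 ] rows>= 5 shift tot [0.0009 0.0005 0.6006] turn tot [-0.0002 -0.0002 -0.0001] | per row [0.0002 0.0001 0.1201] [-0. -0. -0.]
```

jog_arm([
  [[0, 0, 0.015], [0, 0, 0], 36],
  [[0, 0, 0.05], [0, 0, 0], 36],
  [[0, 0, 0.1], [0, 0, 0], 36],
  [[0, 0, 0.13], [0, 0, 0], 36],
  [[0, 0, 0.13], [0, 0, 0], 36],
  [[0, 0.02, 0.11], [0, 0, -0.005], 36],
  [[0.02, 0.06, 0.07], [0, 0, -0.012], 36],
  [[0.04, 0.1, 0.04], [0, 0, -0.018], 36],
])

```text
time: 16.6
tool_pos: [0.5047, -0.3267, 0.1855]
tool_rot: [3.131, 0.207, 0.003]
force: [1.0, 1.2, -1.5]
grip_width: 0.0437
gripper_force: 35.0
```

jog_arm([
  [[0.05, 0.12, 0.02], [0, 0, -0.02], 36],
  [[0.05, 0.12, 0.01], [0, 0, -0.02], 36],
  [[0.05, 0.12, 0.01], [0, 0, -0.02], 36],
  [[0.05, 0.12, 0.01], [0, 0, -0.02], 36],
  [[0.05, 0.12, 0], [0, 0, -0.02], 36],
  [[0.05, 0.12, 0], [0, 0, -0.02], 36],
  [[0.05, 0.12, 0], [0, 0, -0.02], 36],
  [[0.05, 0.12, 0], [0, 0, -0.02], 36],
])

```text
time: 17.27
tool_pos: [0.6044, -0.0827, 0.1949]
tool_rot: [-3.14, 0.052, 0.002]
force: [-0.0, -0.6, 0.0]
grip_width: 0.0436
gripper_force: 35.0
```

```bash
python3 pl.py .17
```

```text
17.2667 [-0.0149 -0.6335  0.0233] [-0.045  -0.0128 -0.0083] 0.04355040181372711 34.991562366485596 [-0.2502  0.3352  1.4439  0.0004  1.3641  1.3536]
torch in case [-0.0351 -0.0601  0.1781] [0.0007 0.0015 0.0379]
.17 tcp [ 0.6436 -0.0249  0.1868] rows>= 2 shift tot [ 0.157   0.231  -0.0325] turn tot [-0.0008 -0.0014 -0.0362] | per row [ 0.0785  0.1155 -0.0163] [-0.0004 -0.0007 -0.0181]
```

jog_arm([
  [[0.02, 0.035, 0], [0, 0, -0.005], 36],
  [[0.035, 0.05, -0.005], [0, 0, -0.008], 36],
  [[0.035, 0.05, -0.008], [0, 0, -0.008], 36],
  [[0.035, 0.05, -0.008], [0, 0, -0.008], 36],
  [[0.03, 0.045, -0.008], [0, -0.001, -0.007], 36],
  [[0, 0, 0], [0, 0, 0], 36],
  [[0, 0, 0], [0, 0, 0], 36],
  [[0, 0, 0], [0, 0, 0], 36],
])

```text
time: 17.93
tool_pos: [0.6425, -0.0277, 0.1877]
tool_rot: [3.14, -0.11, -0.001]
force: [-0.5, -0.2, -0.9]
grip_width: 0.0435
gripper_force: 35.0
```

```bash
python3 pl.py .11
cat > th.py <<'E'
# in-hand torch check: blue silhouette (scene), fit x along torch & y with tool-known z,yaw
from pl import *
from station import read_camera
boxes=[[(x,y,z) for x in(-.055,.025) for y in(-.022,.022) for z in(0,.034)],[(x,y,z) for x in(.025,.055) for y in(-.028,.028) for z in(0,.034)]]
s=bot.state(); q=R.from_rotvec(s['tool_rot'])*FL.inv(); o=s['tool_pos']-q.apply(G)
for n in("scene","top"):
    im=read_camera(n); cv2.imwrite(f'pics/hand_{n}.png',im)
    uv=np.vstack([proj(n,q.apply(b)+o) for b in boxes]); print(n,"model bbox",uv.min(0),uv.max(0))
    a=im.astype(int); m=(a[...,0]>a[...,2]+35)&(a[...,0]>a[...,1]+20)
    x0,y0=(uv.min(0)-8).astype(int); x1,y1=(uv.max(0)+8).astype(int); w=m[y0:y1,x0:x1]; ys,xs=np.nonzero(w)
    print("blue bbox",xs.min()+x0-.5,ys.min()+y0-.5,xs.max()+x0+.5,ys.max()+y0+.5,len(xs))
    for row in w[::2,::2]: print(''.join('#' if v else '.' for v in row))
E
python3 th.py
```

```text
17.9333 [-0.542  -0.1879 -0.8833] [ 0.0153  0.0102 -0.0157] 0.04347794838978894 34.99294638633728 [-0.1511  0.3884  1.3792 -0.0002  1.3747  1.4896]
torch in case [-0.0009 -0.0029  0.1709] [-0.0001  0.0007  0.0011]
.11 tcp [ 0.6436 -0.0249  0.1268] rows>= 2 shift tot [ 0.0044  0.0112 -0.2437] turn tot [ 0.0001 -0.0006 -0.0011] | per row [ 0.0022  0.0056 -0.1218] [ 0.     -0.0003 -0.0005]
scene model bbox [206.2721 193.0379] [253.3676 238.6721]
blue bbox 207.5 203.5 253.5 237.5 496
................................
................................
................................
................................
................................
................................
................................
................................
................................
................................
...............#................
.............##.................
.............#.............#....
............##............##....
.........######..........##.....
........########..##....#.......
......##############............
.....#####...#######..##........
......####...########
[... 400 characters left out ...]
.......
top model bbox [286.4027 133.6181] [307.8734 176.8899]
blue bbox 286.5 156.5 304.5 176.5 213
...................
...................
...................
...................
...................
...................
...................
...................
...................
...................
...................
...................
...................
...................
...................
...................
.....#.............
.....##.....#......
.....##.....##.....
.....##.#..###.....
.....##....###.....
.....##....###.....
.....#########.....
.....########......
.....########......
..........###......
...................
...................
...................
...................
```

jog_arm([
  [[0.002, 0.005, -0.02], [0, 0, -0.001], 36],
  [[0.002, 0.006, -0.06], [0, 0, 0], 36],
  [[0, 0, -0.08], [0, 0, 0], 36],
  [[0, 0, -0.08], [0, 0, 0], 36],
  [[0, 0, -0.07], [0, 0, 0], 36],
  [[0, 0, -0.04], [0, 0, 0], 36],
  [[0, 0, -0.01], [0, 0, 0], 36],
  [[0, 0, 0], [0, 0, 0], 36],
])

```text
time: 18.7
tool_pos: [0.6437, -0.0242, 0.0973]
tool_rot: [-3.139, 0.112, 0.001]
force: [0.3, -0.1, -0.7]
grip_width: 0.0438
gripper_force: 35.0
```

```bash
python3 pl.py .07 .0455
```

```text
18.7 [ 0.3087 -0.0897 -0.7277] [ 0.0258  0.0089 -0.0057] 0.04376154823554034 34.993135929107666 [-0.146   0.4507  1.5102  0.0008  1.1817  1.4956]
torch in case [0.     0.0007 0.0805] [ 0.0008  0.0009 -0.0001]
.07 tcp [ 0.6436 -0.0249  0.0868] rows>= 1 shift tot [-0.0004 -0.0027 -0.0421] turn tot [-0.0008 -0.0008  0.0001] | per row [-0.0004 -0.0027 -0.0421] [-0.0008 -0.0008  0.0001]
.0455 tcp [ 0.6436 -0.0249  0.0623] rows>= 1 shift tot [ 0.     0.    -0.098] turn tot [0. 0. 0.] | per row [ 0.     0.    -0.098] [0. 0. 0.]
```

jog_arm([
  [[0, -0.003, -0.012], [-0.001, -0.001, 0], 36],
  [[0, 0, -0.02], [0, 0, 0], 36],
  [[0, 0, -0.02], [0, 0, 0], 36],
  [[0, 0, -0.02], [0, 0, 0], 36],
  [[0, 0, -0.014], [0, 0, 0], 36],
  [[0, 0, -0.01], [0, 0, 0], 36],
  [[0, 0, -0.008], [0, 0, 0], 36],
  [[0, 0, 0], [0, 0, 0], 36],
])

```text
time: 19.37
tool_pos: [0.6439, -0.0247, 0.0714]
tool_rot: [3.139, -0.111, 0.001]
force: [-0.0, -0.6, -0.5]
grip_width: 0.0435
gripper_force: 35.0
```

```bash
python3 pl.py .0455
```

```text
19.3667 [-0.0138 -0.6458 -0.491 ] [ 0.0079 -0.0107 -0.0546] 0.04347182844772133 34.993130564689636 [-0.1462  0.4721  1.5441 -0.0001  1.1247  1.4954]
torch in case [0.0002 0.0002 0.0546] [-0.0001 -0.0006  0.0002]
.0455 tcp [ 0.6436 -0.0249  0.0623] rows>= 1 shift tot [-0.0009 -0.0008 -0.0363] turn tot [ 0.0002  0.0006 -0.0002] | per row [-0.0009 -0.0008 -0.0363] [ 0.0002  0.0006 -0.0002]
```

jog_arm([
  [[0, 0, -0.008], [0, 0, 0], 36],
  [[0, 0, -0.01], [0, 0, 0], 36],
  [[0, 0, -0.008], [0, 0, 0], 36],
  [[0, 0, -0.005], [0, 0, 0], 36],
  [[0, 0, -0.003], [0, 0, 0], 36],
  [[0, 0, -0.001], [0, 0, 0], 36],
  [[0, 0, 0], [0, 0, 0], 36],
  [[0, 0, 0], [0, 0, 0], 36],
])

```text
time: 20.03
tool_pos: [0.6442, -0.0248, 0.0633]
tool_rot: [3.139, -0.111, 0.003]
force: [1.1, 0.6, -2.0]
grip_width: 0.0433
gripper_force: 35.0
```

```bash
python3 pl.py .045
```

```text
20.0333 [ 1.1004  0.6224 -2.0134] [ 0.0648  0.044  -0.0013] 0.04329181329247773 34.99301075935364 [-0.1463  0.4793  1.554  -0.0001  1.1066  1.4954]
torch in case [0.0006 0.0002 0.0465] [-0.0002 -0.0017  0.0002]
.045 tcp [ 0.6436 -0.0249  0.0618] rows>= 1 shift tot [-0.0025 -0.0006 -0.0059] turn tot [ 0.0003  0.0016 -0.0002] | per row [-0.0025 -0.0006 -0.0059] [ 0.0003  0.0016 -0.0002]
```

jog_arm([
  [[-0.002, 0, -0.003], [0, 0.001, 0], 36],
  [[0, 0, -0.002], [0, 0, 0], 36],
  [[0, 0, -0.001], [0, 0, 0], 36],
  [[0, 0, -0.001], [0, 0, 0], 36],
  [[0, 0, 0], [0, 0, 0], 36],
  [[0, 0, 0], [0, 0, 0], 36],
  [[0, 0, 0], [0, 0, 0], 36],
  [[0, 0, 0], [0, 0, 0], 36],
])

```text
time: 20.7
tool_pos: [0.6437, -0.0248, 0.0618]
tool_rot: [3.139, -0.111, 0.001]
force: [-1.9, -0.1, 3.4]
grip_width: 0.044
gripper_force: 35.0
```

```bash
python3 pl.py .045
```

```text
20.7 [-1.9026 -0.1144  3.3894] [ 0.0787  0.3014 -0.0057] 0.04399512362132985 34.99423921108246 [-0.1463  0.4803  1.5562 -0.0003  1.1043  1.4955]
torch in case [0.0001 0.0001 0.045 ] [-0.0003 -0.0008  0.0001]
.045 tcp [ 0.6436 -0.0249  0.0618] rows>= 1 shift tot [-0.0002 -0.0005 -0.0001] turn tot [ 0.0003  0.0007 -0.0001] | per row [-0.0002 -0.0005 -0.0001] [ 0.0003  0.0007 -0.0001]
```

jog_arm([
  [[0, 0, 0], [0, 0, 0], 56],
  [[0, 0, 0], [0, 0, 0], 56],
  [[0, 0, 0], [0, 0, 0], 56],
  [[0, 0, 0], [0, 0, 0], 56],
  [[0, 0, 0.02], [0, 0, 0], 56],
  [[0, 0, 0.06], [0, 0, 0], 56],
  [[0, 0, 0.1], [0, 0, 0], 56],
  [[0, 0, 0.12], [0, 0, 0], 56],
])

```text
time: 21.37
tool_pos: [0.6423, -0.0246, 0.1357]
tool_rot: [-3.139, 0.111, 0.006]
force: [0.5, -0.5, -0.5]
grip_width: 0.0561
gripper_force: 0.0
```

jog_arm([
  [[-0.03, 0, 0.13], [0, 0, 0], 56],
  [[-0.06, 0, 0.13], [0, 0, 0], 56],
  [[-0.08, -0.06, 0.1], [0, 0, 0], 56],
  [[-0.1, -0.1, 0.05], [0, 0, 0], 56],
  [[-0.1, -0.12, 0], [0, 0, 0], 56],
  [[-0.1, -0.12, 0], [0, 0, 0], 56],
  [[-0.1, -0.12, 0], [0, 0, 0], 56],
  [[-0.1, -0.12, 0], [0, 0, 0], 56],
])

```text
time: 22.03
tool_pos: [0.4749, -0.1857, 0.2396]
tool_rot: [3.139, -0.11, 0.003]
force: [-0.4, -0.9, -0.5]
grip_width: 0.0561
gripper_force: 0.0
```

jog_arm([
  [[-0.1, -0.12, 0], [0, 0, 0], 56],
  [[-0.1, -0.12, 0], [0, 0, 0], 56],
  [[-0.1, -0.12, 0], [0, 0, 0], 56],
  [[-0.05, -0.06, 0], [0, 0, 0], 56],
  [[0, 0, 0], [0, 0, 0], 56],
  [[0, 0, 0], [0, 0, 0], 56],
  [[0, 0, 0], [0, 0, 0], 56],
  [[0, 0, 0], [0, 0, 0], 56],
])

```text
time: 22.7
tool_pos: [0.3895, -0.2887, 0.2391]
tool_rot: [-3.14, 0.109, -0.002]
force: [-0.2, 0.6, 1.3]
grip_width: 0.0557
gripper_force: 0.0
```

```bash
cat > fin.py <<'E'
from plan import *
from station import read_camera
boxes=[[(x,y,z) for x in(-.055,.025) for y in(-.022,.022) for z in(0,.034)],[(x,y,z) for x in(.025,.055) for y in(-.028,.028) for z in(0,.034)]]
r,t=pose(*CASE); s=bot.state(); print(s['time'],s['tool_pos'],s['force'])
for n in("scene","top"):
    im=read_camera(n); cv2.imwrite(f'pics/fin_{n}.png',im)
    uv=np.vstack([proj(n,r.apply(b)+t+[0,0,.045]) for b in boxes]); print(n,"model bbox",uv.min(0),uv.max(0))
    print(" dot model x=.04",proj(n,[r.apply([.04,0,.079])+t]), "lid front corners 90deg",proj(n,[r.apply([.075,y,.25])+t for y in(.065,-.065)]).tolist())
    a=im.astype(int); m=(a[...,0]>a[...,2]+35)&(a[...,0]>a[...,1]+20)
    x0,y0=(uv.min(0)-6).astype(int); x1,y1=(uv.max(0)+6).astype(int); w=m[y0:y1,x0:x1]; ys,xs=np.nonzero(w)
    ye=(np.minimum(a[...,1],a[...,2])-a[...,0]>60)[y0:y1,x0:x1]; dk=(a.max(2)<60)[y0:y1,x0:x1]
    print("blue bbox",xs.min()+x0-.5,ys.min()+y0-.5,xs.max()+x0+.5,ys.max()+y0+.5,len(xs),"origin",x0,y0)
    for R1,R2,R3 in zip(w,ye,dk): print(''.join('#' if v else 'y' if u else 'k' if d else '.' for v,u,d in zip(R1,R2,R3)))
E
python3 fin.py
```

```text
22.7 [ 0.3895 -0.2887  0.2391] [-0.2319  0.6416  1.299 ]
scene model bbox [213.5493 222.3813] [256.5816 265.084 ]
 dot model x=.04 [[224.8514 248.8136]] lid front corners 90deg [[224.87301781389982, 235.40419161378622], [187.47133821916702, 204.42387279939695]]
blue bbox 214.5 222.5 257.5 261.5 573 origin 207 216
.........................................yyy...........
.................................k........yyy..........
................................kkkk.......yyyy........
...............................kkkkkk.......yyyy.......
.............................kkkkkkkkk........yyy......
............................kkkkkkkkkkkk.......yyyy....
...........................kkkkkkkkkkkkkk.......yyyy...
..........................kkkkkkkkkkk.##kk........yyy..
.........................kkkkkkkkkkk#####kk........yyyy
........................kkkkkkkkkkk#######kkk.......yyy
......................kkkkkkkkkkkk##########kk.........
..y..................kkkkkkkkkkk#############kk........
....y...............kkkkkkkkkkk#####kk.#######kk.......
...................kkkkkkkkkkk#####kkkk.########kk.....
.
[... 3532 characters left out ...]
kkkkkkk
kkkkkk..###.........###.kkkkkkkk
kkkkkk..####.......####.kkkkkkkk
kkkkkk.#####.......####.kkkkkkkk
kkkkkk.#####kkkkkk.####.kkkkkkkk
kkkkk..#####kkkkkk#####.kkkkkkkk
kkkkk..#####kkkkkk#####.kkkkkkkk
kkkkk..####.k#kkkk#####.kkkkkkkk
kkkkk..####.kkkkkk#####.kkkkkkkk
kkkkk..################.kkkkkkkk
kkkkk..################kkkkkkkkk
kkkkk..################kkkkkkkkk
kkkkk..################kkkkkkkkk
kkkkk..###############.kkkkkkkkk
kkkkk..###############.kkkkkkkkk
.kkkk...#############..kkkkkkkkk
...........#########....kkkkkkkk
..............................kk
......yyyyyyyyy.................
......yyyyyyyyyyyyyyyyy.........
...............yyyyyyyy.........
................................
```

```bash
python3 -c "
from station import bot; print(bot.finish_job())"
```

```text
the job is handed in; nothing more can be done
None
```

The job is handed in at about 23 s: the lid stands upright, the opener lies flat in the tray, and the torch sits flat and square in the pocket, head to the hinge (final camera fit within about 1 px on the torch); the gripper is empty and clear of everything.

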